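# Turn the coaster tile over onto the display step

### The arm

A 6-joint arm with a two-finger parallel gripper is mounted at the origin on the work surface; the furniture and walls round the work are solid. World frame = base frame: x ahead of the robot, y to its left, z up, the work surface at z = 0. Lengths are in m, angles in rad, forces in N, time in s.
With the tool pointing down it reaches from about 0.375 to 0.9 m from the base axis. Payload 3.1 kg.
Tool frame: the origin (TCP) lies midway between the tips of the shut fingers; the grasp point (between the pads) lies 19 mm behind it; z points along the fingers, x is the direction in which the jaws open and shut, and the axes are right-handed (so a half turn about z gives the same grasp; the last joint's range is limited). The gripper opens to 87 mm and grips with 3 to 60 N. Pads are 19 mm wide; open, the fingers measure 117 mm over their backs; the gripper's body (75 mm by 190 mm) begins 51 mm behind the grasp point.
Start: joints at [-1.312, 0.527, 1.433, -0, 1.181, -0.178], TCP at [0.265, -0.566, 0.223] pointing down, gripper open.
Joint ranges: [-3.08, 3.08], [-0.75, 2.2], [0.22, 2.44], [-1.43, 4.57], [0, 2.65], [-2.85, 2.85]. Speed limits (rad/s): [2.79, 2.79, 3.14, 3.14, 3.14, 3.14].

### API

Orientations are given as a unit quaternion [x, y, z, w].
In Python, from rig import * gives the robot as it stands.
- The arm moves only by the tool drive_tool, never from a script. Its argument "plan" is a list of rows, each an object with "offset": the shift along the tool's x, y, z in cm, a list of three; "delta_rot": the turn, a rotation vector about the tool's x, y, z in degrees, a list of three; "jaw": the finger opening in cm, from 0 to 8.7. In form: [{"offset": [dx, dy, dz], "delta_rot": [wx, wy, wz], "jaw": jaw}, ...]. A call has exactly 8 rows; each row is the pose to reach, as a shift and turn from the pose commanded when the call began, along the tool's axes at that moment; what a row does not reach only later rows make up. A row lasts 1/12 s, in which the tool goes at most 41.7 mm and 7.16 degrees, less where a joint would pass 70% of its speed; a pose out of reach is approached as far as the arm can. A call with a gripper value outside its range is refused whole. The fingers move at their own pace and stop on an object; "squeeze" is the grip in N (left out, the last holds). Time passes only in rows, so rows that repeat a pose let the fingers close, or fill a call up. It gives the time, the measured TCP pose, the force and the opening at its end, in the units of the state.
- get_obs(): the state, without advancing time (a new reading comes with each control period).
- camera(name): name is "side" or "top"; returns the picture (384x512x3 uint8, red, green, blue); there is no depth.
- calibration(name): a dict with "K" (3x3 intrinsics, pixels), "pose" (4x4, takes a point from camera to world coordinates). Camera axes: x right, y down, z forward; pixel columns grow to the right and rows downward; lengths in m; the calibration is good to about 2 mm. A picture is of the moment at which its call begins. calibration takes no time and is no camera call.
- hand_in(): hands the job in, once; it reports no verdict.
The state is a dict: "time": time; "q": joint angles; "joint_velocities": joint speeds; "joint_torque": joint torques, N m; "position": TCP position; "tool_rot": TCP orientation; "ft_force": force on the tool from outside, world axes, zero at the start; "moment": the same for the moment, N m; "grip_width": finger opening in m.
Only numpy, scipy, OpenCV 4.12 (cv2) and the standard library are available. Lean on these libraries where they do the work, as an engineer would, in place of code of your own. Each camera call takes 0.05 s, during which the arm holds its last target.

### The job

The ceramic coaster tile in the low bay of the stepped stand lies face down. With the turner whose blade fits between the bay's ledge and rail, reach under the tile and turn it over onto the stand's upper deck, so that it lies flat there on its cork feet, glazed face up and not sticking out past the deck's outer sides; then lay the turner back level in its own place on the rest and let go. Touch the tile only with that turner, and leave the other turner and the small terracotta cup where they are.

Things in the scene. Friction and masses are not known exactly. Their poses are not given: they have to be found in the camera images.
- stand: fixed stepped wooden stand, 130 mm along its x, 252 mm along its y. Origin: on the table at the foot of the step wall, mid-length. z up, x along the channel away from the robot, y to the left. The step wall is the plane y = 0: the upper deck lies on its -y side, the low bay with the tile on its +y side. x runs from -65 to 65 mm
- tile: loose square ceramic coaster tile, 100 x 100 x 8 mm, 0.16 kg, with four cork feet 3 mm high on its back. Origin: centre of the glazed face; z points out of the back with the feet. At the start it lies face down (z up) in the low bay, bridging ledge and rail, sides nearly along the stand's, 3 to 12 mm off the step wall. Turned over on the deck its origin is 38 mm above the table
- turner: loose turner with the narrow blade, 0.14 kg. Origin: under the handle's middle at the level of the blade's underside; x to the blade tip, z up, y left. Handle x = -75 to 35 mm, 22 mm wide (y), 26 mm high, centre at z = 45 mm; sloping neck, 16 mm wide, x = 35 to 72 mm; flat steel blade 50 mm wide, 3 mm thick (z = 0 to 3), x = 68 to 150 mm. Balances near x = 5 mm
- turner_grip (a point): centre of the narrow turner's handle, x = 0, 45 mm above the blade's underside
- turner_tip (a point): middle of the narrow turner's blade tip, at the underside, x = 150 mm
- wide_turner: the look-alike turner: same handle, but the blade is 80 mm wide, too wide for the channel. Same origin and axes
- rest: fixed wooden rest for both turners side by side, blades away from the robot. Origin on the table midway between their origins; axes as theirs. Places at y = +52.5 and -52.5 mm (which turner is where varies), turner origin at x = 0, z = 5 mm: blade on a 5 mm plate, handle on a bar at x = -66 to -44 mm, top at z = 37 mm, in a notch 35 mm wide between posts that rise to z = 51 mm
- cup: bystander: small terracotta cup, 79 mm across, 76 mm high. Origin under its centre
- deck (a point): centre of the upper deck's top, 27 mm above the table. The deck reaches from the stand's y = -140 mm to 0 (the step wall), 130 mm long. Axes as the stand's
- channel (a point): near mouth of the open-ended channel, at its floor (stand x = -65, y = 59, z = 4 mm). The low bay across the stand's y: ledge from 0 to 28 mm, top at z = 20 mm (the step rises 7 mm above it); channel from 28 to 90 mm, floor at z = 4 mm; rail from 90 to 112 mm, top at z = 20 mm
Things that resemble listed ones, but are neither listed nor needed, are in the scene too. Leave any grey look-alike of the tile alone.

How it is judged:
On the way, in this order (a step that is already met when the one before it is completed fails the run):
1. the narrow turner is taken off the rest (distance of turner from where it was at the start of the episode above 0.05 m and contact force between the fingers and turner above 1 N), for 0.2 s.
2. the tile is turned up on the held turner (angle between tile's own z axis and vertical above 0.5 rad and contact force between turner and tile above 0.05 N and contact force between the fingers and turner above 1 N), for 0.02 s.
3. the tile lies turned over on the deck (angle between tile's own z axis and vertical above 3.04 rad and height (world z) of tile above 0.034 m and linear speed of tile below 0.03 m/s), for 0.2 s.
At the end, for the whole second after the job is handed in: the tile lies at rest on the deck, feet down and flat (within 0.1 rad), its centre 25 to 90 mm beyond the step wall and within 15 mm of the deck's mid-length; the narrow turner is back at rest in its place on the rest, level (within 0.08 rad) and within 20 mm of where it lay at the start (angle between tile's own z axis and vertical above 3.04 rad and height (world z) of tile between 0.034 and 0.042 m and y of tile in the frame of stand between -0.09 and -0.025 m and x of tile in the frame of stand between -0.015 and 0.015 m and linear speed of each of tile, turner below 0.02 m/s and distance of turner from where it was at the start of the episode below 0.02 m and angle between turner's own z axis and vertical below 0.08 rad and contact force between turner and tile below 0.05 N); the robot touches nothing.
It fails at once if the tile is touched by the hand or arm (contact force between any of the fingers, the arm and tile above 0.5 N).
It fails at once if the tile is touched by the wide turner (contact force between wide_turner and tile above 0.3 N).
It fails at once if the wide turner is displaced (distance of wide_turner from where it was at the start of the episode above 0.025 m).
It fails at once if the cup is displaced (distance of cup from where it was at the start of the episode above 0.03 m).
It also fails if it takes over 48 s, if anything falls off the work surface, if the arm or the gripper's body presses on something with over 40 N, if the wrist force passes 120 N, or if a joint passes its speed limit or range.

## Working session

There is one attempt and no reset: what is moved stays moved. The work goes in short steps, Python scripts to look and compute and a tool call to move; the robot and the scene stay as the last step left them, time stands still between calls to the robot, and variables do not carry over. Pictures are saved under pics/ and viewed, and the job is handed in when it is done.

Besides the shell and the picture viewer there is one more tool, called by a JSON object that holds its "api" and its "payload". drive_tool: Moves the arm, as the interface text tells. Its arguments: {"type":"object","properties":{"plan":{"type":"array","items":{"type":"object","properties":{"offset":{"type":"array","items":{"type":"number"}},"delta_rot":{"type":"array","items":{"type":"number"}},"jaw":{"type":"number"}}}},"squeeze":{"type":"number"}},"required":["plan"]}

```bash
ls; mkdir -p pics; python3 - <<'E'
from rig import *
import cv2
for n in ("side","top"):
    im=camera(n); cv2.imwrite(f"pics/{n}0.png",im[:,:,::-1]); c=calibration(n); print(n,c["K"],c["pose"])
print(get_obs())
E
```

```text
pics
side [[459.50851344   0.         261.02332434]
 [  0.         459.50851344 184.36180586]
 [  0.           0.           1.        ]] [[-0.90842131 -0.16176387  0.38549083 -0.01919087]
 [-0.41771812  0.38828312 -0.82143033  1.21641183]
 [-0.01680183 -0.90723132 -0.42029636  0.61018536]
 [ 0.          0.          0.          1.        ]]
top [[472.46376699   0.         259.18068603]
 [  0.         472.46376699 191.88215176]
 [  0.           0.           1.        ]] [[-2.71693621e-03 -9.97159469e-01  7.52702626e-02  3.93811607e-01]
 [-9.99749391e-01  1.03596524e-03 -2.23625203e-02  1.54346664e-01]
 [ 2.22210215e-02 -7.53121567e-02 -9.96912386e-01  1.20976013e+00]
 [ 0.00000000e+00  0.00000000e+00  0.00000000e+00  1.00000000e+00]]
{'time': 0.1, 'q': array([-1.31150905e+00,  5.28380398e-01,  1.43375605e+00, -2.80529268e-05,
        1.18142547e+00, -1.78487954e-01]), 'joint_velocities': array([-0.00055937, -0.00157437, -0.00182293, -0.00045309,  0.00039472,
        0.00158086]), 'joint_torque': array([-6.60322553e-05, -4.40982771e+01, -1.77152181e+01,  6.33910904e-02,
        5.33353246e-02, -5.02042269e-05]), 'position': array([ 0.26480801, -0.56540122,  0.22167085]), 'tool_rot': array([ 8.43781321e-01, -5.36686233e-01, -7.32585305e-04, -6.58015733e-04]), 'ft_force': array([0.90378103, 0.12330843, 0.17802592]), 'moment': array([-0.01244472,  0.04471822, -0.01934147]), 'grip_width': 0.08716220054742503}
```

View pics/side0.png

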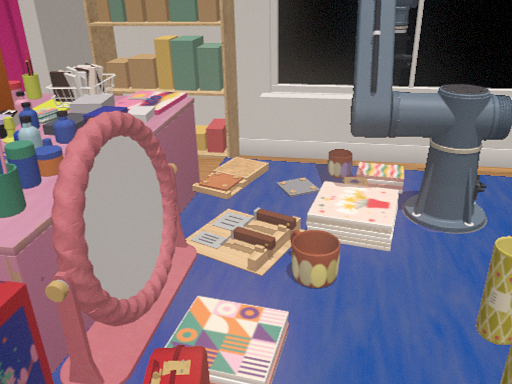

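View pics/top0.png

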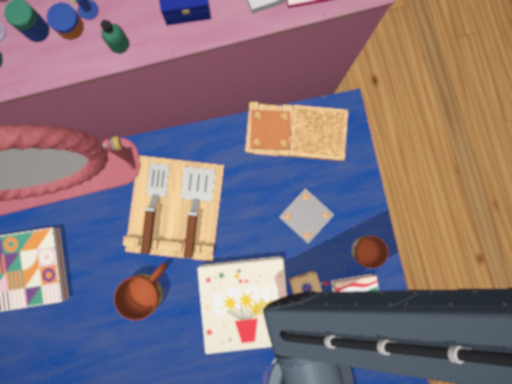

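```bash
python3 - <<'E'
import cv2
t=cv2.imread("pics/top0.png"); s=cv2.imread("pics/side0.png")
cv2.imwrite("pics/t_rest.png",cv2.resize(t[145:270,110:240],None,fx=4.6,fy=4.6,interpolation=cv2.INTER_CUBIC))
cv2.imwrite("pics/t_stand.png",cv2.resize(t[85:175,230:365],None,fx=5.8,fy=5.8,interpolation=cv2.INTER_CUBIC))
cv2.imwrite("pics/s_rest.png",cv2.resize(s[145:275,180:315],None,fx=4.6,fy=4.6,interpolation=cv2.INTER_CUBIC))
E
```

```text
(no output)
```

View pics/t_rest.png

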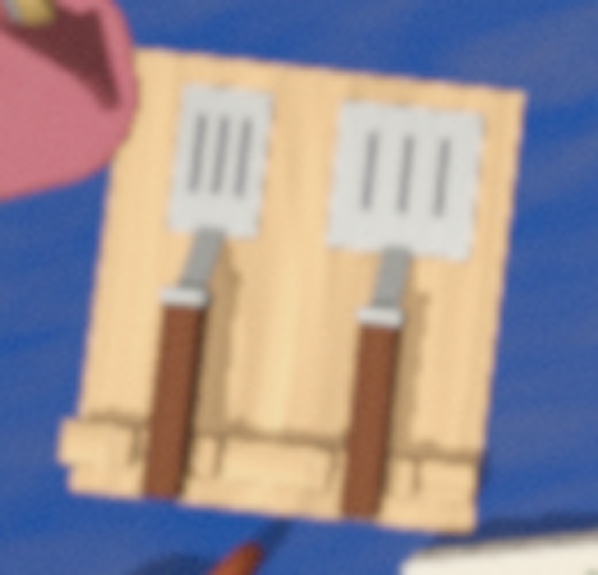

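View pics/t_stand.png

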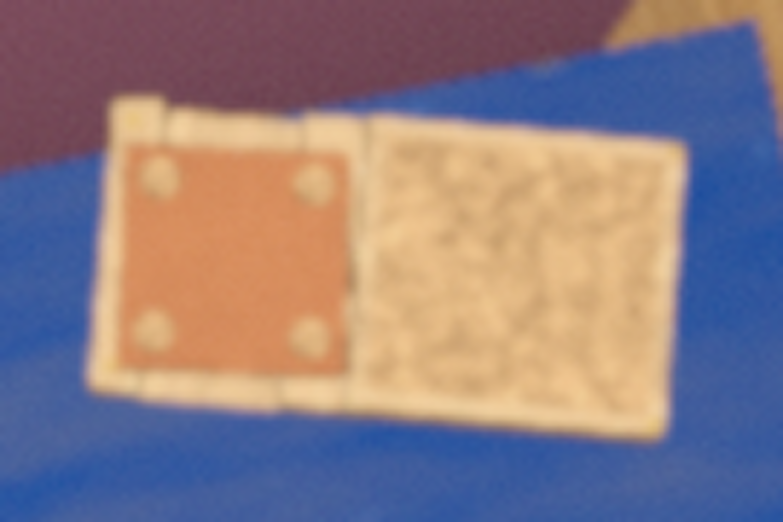

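View pics/s_rest.png

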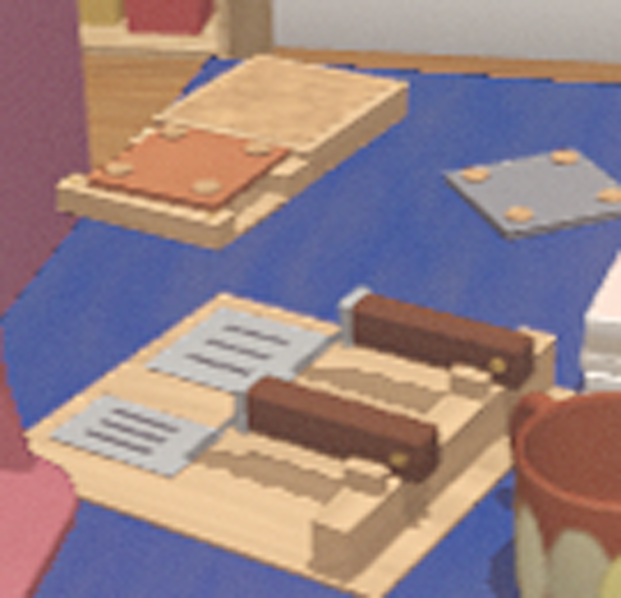

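```bash
cat > h.py <<'E'
import numpy as np, cv2, pickle
from rig import *
C={n:calibration(n) for n in("side","top")}
def ray(n,uv):
    K=np.array(C[n]["K"]);P=np.array(C[n]["pose"])
    d=P[:3,:3]@np.linalg.inv(K)@np.array([uv[0],uv[1],1.]); return P[:3,3],d
def onz(n,uv,z):
    o,d=ray(n,uv); return o+d*(z-o[2])/d[2]
def tri(us,ut):
    o1,d1=ray("side",us);o2,d2=ray("top",ut)
    A=np.stack([d1,-d2],1);s=np.linalg.lstsq(A,o2-o1,rcond=None)[0]
    a=o1+d1*s[0];b=o2+d2*s[1];return (a+b)/2,np.linalg.norm(a-b)
def proj(n,p):
    K=np.array(C[n]["K"]);P=np.array(C[n]["pose"])
    c=K@(P[:3,:3].T@(np.asarray(p)-P[:3,3])); return c[:2]/c[2]
E
python3 - <<'E'
from h import *
np.set_printoptions(precision=4,suppress=True)
t=cv2.imread("pics/top0.png"); s=cv2.imread("pics/side0.png")
import rig; print([a for a in dir(rig) if a[0]!='_'])
def masks(im,n):
    hsv=cv2.cvtColor(im,cv2.COLOR_BGR2HSV)
    out={}
    m={'brown':cv2.inRange(hsv,(0,80,40),(12,200,140)),'grey':cv2.inRange(hsv,(0,0,140),(179,45,235)),
       'orange':cv2.inRange(hsv,(5,110,150),(14,190,255)),'wood':cv2.inRange(hsv,(14,50,130),(25,190,255))}
    for k,mm in m.items():
        cs,_=cv2.findContours(mm,cv2.RETR_EXTERNAL,cv2.CHAIN_APPROX_NONE)
        for c in cs:
            a=cv2.contourArea(c)
            if a>90:
                r=cv2.minAreaRect(c); print(n,k,int(a),np.round(r[0],1),np.round(r[1],1),round(r[2],1), np.round(cv2.boxPoints(r),1).tolist())
masks(t,'top');masks(s,'side')
E
```

```text
['Unreachable', 'calibration', 'camera', 'get_obs', 'hand_in']
top brown 1437 [144.2 294.2] [41.4 60.4] 68.2 [[108.5, 286.20001220703125], [164.5, 263.79998779296875], [179.89999389648438, 302.20001220703125], [123.9000015258789, 324.70001220703125]]
top brown 737 [370.  251.5] [29. 32.] 90.0 [[354.0, 237.0], [386.0, 237.0], [386.0, 266.0], [354.0, 266.0]]
top brown 150 [147.4 231.9] [ 7.7 40.8] 7.1 [[141.0, 251.60000610351562], [146.10000610351562, 211.10000610351562], [153.6999969482422, 212.10000610351562], [148.6999969482422, 252.60000610351562]]
top brown 145 [73.8 31. ] [13.1 25. ] 49.9 [[60.0, 34.0], [79.0999984741211, 17.899999618530273], [87.5, 28.0], [68.5, 44.0]]
top grey 127 [275.6 374.4] [ 9.2 19.4] 14.0 [[268.79998779296875, 382.70001220703125], [273.5, 363.8999938964844], [282.5, 366.1000061035156], [277.79998779296875, 384.8999938964844]]
top grey 256 [310.2 373.5] [22.5 14.8] 74.1 [[299.8999938964844, 364.70001220703125], [314.20001220703125, 360.70001220703125], [320.3999938964844, 382.29998779296875], [306.1000061035156, 386.3999938964844]]
top grey 116 [454.6 355.
[... 10397 characters left out ...]
[33.3  8.3] 2.5 [[477.70001220703125, 174.0], [478.1000061035156, 165.6999969482422], [511.29998779296875, 167.10000610351562], [511.0, 175.39999389648438]]
side wood 250 [395.2 169.7] [59.2 15.8] 2.9 [[365.20001220703125, 176.1999969482422], [366.0, 160.39999389648438], [425.20001220703125, 163.3000030517578], [424.3999938964844, 179.10000610351562]]
side wood 126 [333.6 168.4] [12.3 14.1] 8.1 [[326.5, 174.5], [328.5, 160.5], [340.70001220703125, 162.1999969482422], [338.70001220703125, 176.1999969482422]]
side wood 14569 [195.7  86.7] [264.  152.6] 59.4 [[62.79999923706055, 11.899999618530273], [194.1999969482422, -65.69999694824219], [328.5, 161.5], [197.1999969482422, 239.1999969482422]]
```

```bash
python3 - <<'E'
import cv2
t=cv2.imread("pics/top0.png"); s=cv2.imread("pics/side0.png")
cv2.imwrite("pics/s_h.png",cv2.resize(s[215:265,220:285],None,fx=12,fy=12,interpolation=cv2.INTER_CUBIC))
cv2.imwrite("pics/s_st.png",cv2.resize(s[150:205,185:275],None,fx=8.5,fy=8.5,interpolation=cv2.INTER_CUBIC))
E
```

```text
(no output)
```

View pics/s_h.png

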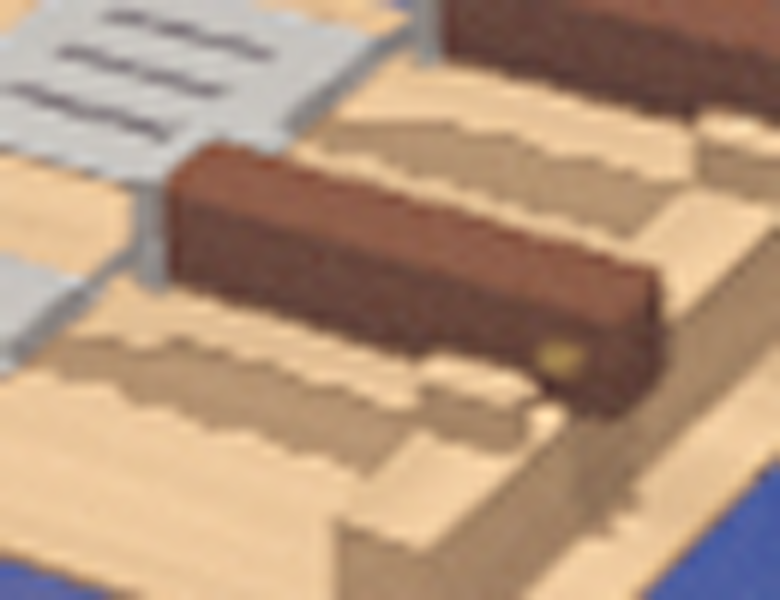

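View pics/s_st.png

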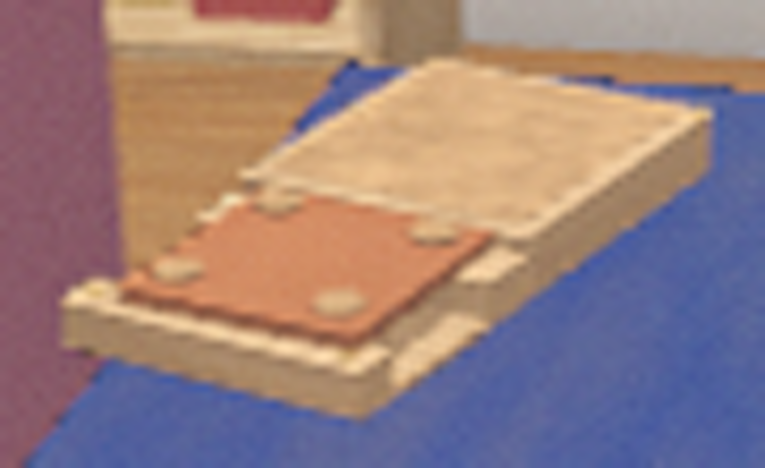

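```bash
python3 - <<'E'
from h import *
np.set_printoptions(precision=4,suppress=True)
P={'tipL':((190.9,239.6),(150.4,163.7),.008),'tipR':((202.8,230.4),(169.3,165),.008),
'rootL':((215.9,248.3),(146.7,195),.008),'rootR':((230.4,238),(166.1,197.2),.008),
'hrL':((270.8,242.1),(141.5,252.6),.063),'hrR':((275,237.3),(149.6,253),.063),'hfL':((234.2,230.8),(145.4,210.9),.063),'hfR':((237.9,227.1),(155,211.5),.063),
'dsF':((213.2,170.9),(293.4,104.8),.027),'doF':((236.2,157.1),(348.4,110),.027),'doN':((268.8,163.2),(344.7,160.3),.027),'dsN':((246.2,178.2),(290.3,154.8),.027),
'tF-':((212.6,172.9),(290.3,110.9),.028),'tN-':((243,178),(289.5,149.7),.028),'tN+':((226.2,190.6),(250.3,147.9),.028),'tF+':((199.4,183.5),(251.6,110),.028)}
for k,(s,t,z) in P.items():
    p,e=tri(s,t); print(k,'tri',p,'err',round(e,4),'top@z',onz('top',t,z)[:2],'side@z',onz('side',s,z)[:2])
E
```

```text
tipL tri [0.5569 0.4046 0.0087] err 0.0002 top@z [0.5569 0.4046] side@z [0.5577 0.4036]
tipR tri [0.5528 0.356  0.0098] err 0.0013 top@z [0.5536 0.3566] side@z [0.5538 0.3533]
rootL tri [0.4785 0.4136 0.0083] err 0.0036 top@z [0.4769 0.4128] side@z [0.4806 0.4136]
rootR tri [0.4698 0.3626 0.0108] err 0.0028 top@z [0.4713 0.3637] side@z [0.4707 0.3583]
hrL tri [0.3355 0.4123 0.0603] err 0.0021 top@z [0.3347 0.4113] side@z [0.3348 0.4166]
hrR tri [0.3342 0.3924 0.062 ] err 0.0013 top@z [0.3336 0.392 ] side@z [0.3341 0.3942]
hfL tri [0.4342 0.4035 0.062 ] err 0.001 top@z [0.4346 0.4035] side@z [0.4329 0.4049]
hfR tri [0.4342 0.3815 0.06  ] err 0.0021 top@z [0.4331 0.3804] side@z [0.4328 0.3863]
dsF tri [0.7051 0.0393 0.0256] err 0.0023 top@z [0.7058 0.0399] side@z [0.7021 0.042 ]
doF tri [ 0.6933 -0.1015  0.024 ] err 0.0004 top@z [ 0.6927 -0.1008] side@z [ 0.6894 -0.0948]
doN tri [ 0.5633 -0.0894  0.0258] err 0.0 top@z [ 0.5632 -0.0892] side@z [ 0.5621 -0.0866]
dsN tri [0.5783 0.049  0.0252] err 0.002 top@z [0.5771 0.0488] side@z [0.5774 0.0529]
tF- tri [0.695  0.0496 0.0235] err 0.009 top@z [0.6897 0.048 ] side@z [0.6944 0.0589]
tN- tri [0.5903 0.0504 0.0245] err 0.0006 top@z [0.59   0.0508] side@z [0.5863 0.0574]
tN+ tri [0.5953 0.15   0.0239] err 0.0002 top@z [0.5945 0.15  ] side@z [0.5911 0.1576]
tF+ tri [0.6909 0.1462 0.0286] err 0.0016 top@z [0.6917 0.1465] side@z [0.6906 0.1451]
```

```bash
cat >> h.py <<'E'
from scipy.spatial.transform import Rotation as Ro
def Rz(a):return Ro.from_euler('z',a).as_matrix()
def Ry(a):return Ro.from_euler('y',a).as_matrix()
def wrist(R,j1,phi):
    M=Ry(phi).T@Rz(j1).T@R@np.diag([-1,-1,1.])
    j5=np.arccos(M[2,2]); j4=np.arctan2(M[1,2],M[0,2]); j6=np.arctan2(M[2,1],-M[2,0]); return np.degrees([j4,j5,j6])
def toolR(yaw,roll,flip):
    "tool pose holding a turner of yaw, rolled about its own x; tool z = turner -z; flip False: tool x = -turner y"
    T=Rz(yaw)@Ro.from_euler('x',roll).as_matrix()
    s=1 if flip else -1
    x=s*T[:,1]; z=-T[:,2]; return np.stack([x,np.cross(z,x),z],1)
E
python3 - <<'E'
from h import *
np.set_printoptions(precision=1,suppress=True)
for flip in(0,1):
  for roll,j1,phi in((0,44,115),(0,11,115),(30,5,115),(60,-5,115),(90,-13,115),(90,-13,100),(110,-16,110)):
    print(flip,roll,wrist(toolR(np.radians(-5.3),np.radians(roll),flip),np.radians(j1),np.radians(phi)))
E
```

```text
0 0 [  0.   65.  139.3]
0 0 [  0.   65.  106.3]
0 30 [33.4 63.4 85.4]
0 60 [62.5 77.6 68.1]
0 90 [86.7 97.  64.8]
0 90 [88.7 97.6 79.9]
0 110 [105.8 106.3  74.2]
1 0 [  0.   65.  -40.7]
1 0 [  0.   65.  -73.7]
1 30 [ 33.4  63.4 -94.6]
1 60 [  62.5   77.6 -111.9]
1 90 [  86.7   97.  -115.2]
1 90 [  88.7   97.6 -100.1]
1 110 [ 105.8  106.3 -105.8]
```

```bash
cat >> h.py <<'E'
import json
def load():
    d=json.load(open('cmd.json')); return np.array(d['p']),np.array(d['R'])
def save(p,R): json.dump({'p':list(map(float,p)),'R':np.asarray(R).tolist()},open('cmd.json','w'))
def plan(p,R,n,jaw,commit=True,hold=None):
    "print 8 rows from the stored commanded pose to (p,R) in n rows"
    p0,R0=load(); off=R0.T@(np.asarray(p)-p0)*100; rv=np.degrees(Ro.from_matrix(R0.T@R).as_rotvec())
    rows=[]
    off=np.round(off,2);rv=np.round(rv,1)
    print('dist/row mm',np.linalg.norm(off)*10/n,'deg/row',np.linalg.norm(rv)/n)
    for i in range(1,9):
        s=min(1,i/n); rows.append({"offset":[round(float(v),2) for v in off*s],"delta_rot":[round(float(v),1) for v in rv*s],"jaw":jaw})
    print(json.dumps(rows))
    if commit: save(p0+R0@off/100, R0@Ro.from_rotvec(np.radians(rv)).as_matrix())
E
python3 - <<'E'
from h import *
a=-1.134
x=np.array([np.cos(a),np.sin(a),0]);z=np.array([0,0,-1.]);save([.265,-.566,.223],np.stack([x,np.cross(z,x),z],1))
t=lambda d:toolR(np.radians(d),0,0)
# tool angle a = yaw-90 ; currently yaw=25
plan([.4,-.33,.235],t(17),8,5.5)
plan([.5,-.06,.24],t(9),8,5.5)
plan([.47,.19,.2],t(2),8,5.5)
plan([.412,.3945,.13],t(-5.5),7,5.5)
E
```

```text
dist/row mm 34.02015257534863 deg/row 1.0
[{"offset": [-1.96, -2.78, -0.15], "delta_rot": [0.0, 0.0, 1.0], "jaw": 5.5}, {"offset": [-3.92, -5.55, -0.3], "delta_rot": [0.0, 0.0, 2.0], "jaw": 5.5}, {"offset": [-5.88, -8.33, -0.45], "delta_rot": [0.0, 0.0, 3.0], "jaw": 5.5}, {"offset": [-7.83, -11.11, -0.6], "delta_rot": [0.0, 0.0, 4.0], "jaw": 5.5}, {"offset": [-9.79, -13.89, -0.75], "delta_rot": [0.0, 0.0, 5.0], "jaw": 5.5}, {"offset": [-11.75, -16.66, -0.9], "delta_rot": [0.0, 0.0, 6.0], "jaw": 5.5}, {"offset": [-13.71, -19.44, -1.05], "delta_rot": [0.0, 0.0, 7.0], "jaw": 5.5}, {"offset": [-15.67, -22.22, -1.2], "delta_rot": [0.0, 0.0, 8.0], "jaw": 5.5}]
dist/row mm 35.9916157771501 deg/row 1.0
[{"offset": [-2.86, -2.18, -0.06], "delta_rot": [0.0, 0.0, 1.0], "jaw": 5.5}, {"offset": [-5.72, -4.37, -0.12], "delta_rot": [0.0, 0.0, 2.0], "jaw": 5.5}, {"offset": [-8.58, -6.55, -0.19], "delta_rot": [0.0, 0.0, 3.0], "jaw": 5.5}, {"offset": [-11.45, -8.73, -0.25], "delta_rot": [0.0, 0.0, 4.0], "jaw": 5.5}, {"offset": [-14.31, -10.91, -0.31], "delta_rot": [0.0, 0.0, 5.0], "jaw": 5.5}, {"offse
[... 828 characters left out ...]
4.0], "delta_rot": [0.0, 0.0, 7.0], "jaw": 5.5}]
dist/row mm 31.979821444026808 deg/row 1.0714285714285714
[{"offset": [-2.95, 0.72, 1.0], "delta_rot": [0.0, 0.0, 1.1], "jaw": 5.5}, {"offset": [-5.9, 1.45, 2.0], "delta_rot": [0.0, 0.0, 2.1], "jaw": 5.5}, {"offset": [-8.85, 2.17, 3.0], "delta_rot": [0.0, 0.0, 3.2], "jaw": 5.5}, {"offset": [-11.8, 2.9, 4.0], "delta_rot": [0.0, 0.0, 4.3], "jaw": 5.5}, {"offset": [-14.75, 3.62, 5.0], "delta_rot": [0.0, 0.0, 5.4], "jaw": 5.5}, {"offset": [-17.7, 4.35, 6.0], "delta_rot": [0.0, 0.0, 6.4], "jaw": 5.5}, {"offset": [-20.65, 5.07, 7.0], "delta_rot": [0.0, 0.0, 7.5], "jaw": 5.5}, {"offset": [-20.65, 5.07, 7.0], "delta_rot": [0.0, 0.0, 7.5], "jaw": 5.5}]
```

{"api": "drive_tool", "payload": {"plan": [{"offset": [-2.0,-2.8,-0.15],"delta_rot": [0,0,1],"jaw": 5.5},{"offset": [-3.9,-5.55,-0.3],"delta_rot": [0,0,2],"jaw": 5.5},{"offset": [-5.9,-8.3,-0.45],"delta_rot": [0,0,3],"jaw": 5.5},{"offset": [-7.8,-11.1,-0.6],"delta_rot": [0,0,4],"jaw": 5.5},{"offset": [-9.8,-13.9,-0.75],"delta_rot": [0,0,5],"jaw": 5.5},{"offset": [-11.75,-16.7,-0.9],"delta_rot": [0,0,6],"jaw": 5.5},{"offset": [-13.7,-19.4,-1.05],"delta_rot": [0,0,7],"jaw": 5.5},{"offset": [-15.67,-22.22,-1.2],"delta_rot": [0,0,8],"jaw": 5.5}], "squeeze": 60}}

```text
time: 0.77
position: [0.4001, -0.3282, 0.2343]
tool_rot: [0.804, -0.595, -0.0, -0.0]
ft_force: [0.7, 0.1, 0.0]
grip_width: 0.0555
```

```bash
cat >> h.py <<'E'
def log():
    o=get_obs(); open('log.txt','a').write(json.dumps([list(map(float,o[k])) for k in('q','position','tool_rot')])+'\n'); return o
E
python3 -c "
from h import *
print(log()['q'])"
```

```text
[-9.03214322e-01  3.68446484e-01  1.68533935e+00 -5.44724627e-05
  1.08863638e+00  3.70673555e-01]
```

{"api": "drive_tool", "payload": {"plan": [{"offset": [-2.9,-2.2,-0.05],"delta_rot": [0,0,1],"jaw": 5.5},{"offset": [-5.7,-4.4,-0.1],"delta_rot": [0,0,2],"jaw": 5.5},{"offset": [-8.6,-6.55,-0.2],"delta_rot": [0,0,3],"jaw": 5.5},{"offset": [-11.45,-8.7,-0.25],"delta_rot": [0,0,4],"jaw": 5.5},{"offset": [-14.3,-10.9,-0.3],"delta_rot": [0,0,5],"jaw": 5.5},{"offset": [-17.2,-13.1,-0.4],"delta_rot": [0,0,6],"jaw": 5.5},{"offset": [-20.0,-15.3,-0.45],"delta_rot": [0,0,7],"jaw": 5.5},{"offset": [-22.89,-17.46,-0.5],"delta_rot": [0,0,8],"jaw": 5.5}]}}

```text
time: 1.43
position: [0.4996, -0.058, 0.2394]
tool_rot: [0.761, -0.649, -0.0, 0.0]
ft_force: [-0.1, -0.7, 0.6]
grip_width: 0.055
```

{"api": "drive_tool", "payload": {"plan": [{"offset": [-3.15,-0.1,0.5],"delta_rot": [0,0,0.9],"jaw": 5.5},{"offset": [-6.3,-0.25,1.0],"delta_rot": [0,0,1.8],"jaw": 5.5},{"offset": [-9.45,-0.35,1.5],"delta_rot": [0,0,2.6],"jaw": 5.5},{"offset": [-12.6,-0.5,2.0],"delta_rot": [0,0,3.5],"jaw": 5.5},{"offset": [-15.7,-0.6,2.5],"delta_rot": [0,0,4.4],"jaw": 5.5},{"offset": [-18.9,-0.7,3.0],"delta_rot": [0,0,5.2],"jaw": 5.5},{"offset": [-22.0,-0.85,3.5],"delta_rot": [0,0,6.1],"jaw": 5.5},{"offset": [-25.16,-0.96,4.0],"delta_rot": [0,0,7],"jaw": 5.5}]}}

```text
time: 2.1
position: [0.4686, 0.1916, 0.1991]
tool_rot: [0.72, -0.694, -0.0, 0.0]
ft_force: [0.7, -0.7, 0.1]
grip_width: 0.0551
```

{"api": "drive_tool", "payload": {"plan": [{"offset": [-2.95,0.7,1.0],"delta_rot": [0,0,1.1],"jaw": 5.5},{"offset": [-5.9,1.45,2.0],"delta_rot": [0,0,2.1],"jaw": 5.5},{"offset": [-8.85,2.2,3.0],"delta_rot": [0,0,3.2],"jaw": 5.5},{"offset": [-11.8,2.9,4.0],"delta_rot": [0,0,4.3],"jaw": 5.5},{"offset": [-14.75,3.6,5.0],"delta_rot": [0,0,5.4],"jaw": 5.5},{"offset": [-17.7,4.35,6.0],"delta_rot": [0,0,6.4],"jaw": 5.5},{"offset": [-20.65,5.07,7.0],"delta_rot": [0,0,7.5],"jaw": 5.5},{"offset": [-20.65,5.07,7.0],"delta_rot": [0,0,7.5],"jaw": 5.5}]}}

```text
time: 2.77
position: [0.4084, 0.3985, 0.1275]
tool_rot: [-0.674, 0.738, 0.001, -0.001]
ft_force: [0.3, 0.7, -0.1]
grip_width: 0.0554
```

```bash
python3 - <<'E'
from h import *
print(log()['q'])
for n in("side","top"):
    im=camera(n)[:,:,::-1]; cv2.imwrite(f"pics/{n}1.png",im)
t=cv2.imread("pics/top1.png"); s=cv2.imread("pics/side1.png")
cv2.imwrite("pics/c1.png",np.hstack([cv2.resize(t[100:300,60:260],(400,400)),cv2.resize(s[120:320,150:350],(400,400))]))
E
```

```text
[0.57633624 0.58247794 1.65663671 0.00234392 0.90431523 2.23640453]
```

View pics/c1.png

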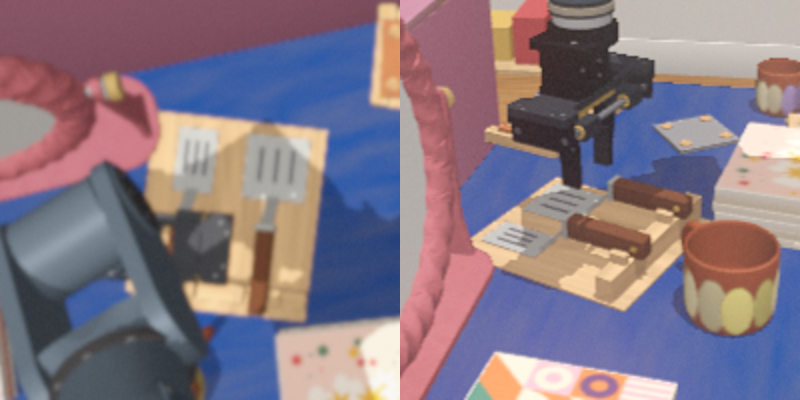

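```bash
python3 - <<'E'
from h import *
o=get_obs();print(o['position'],Ro.from_quat(o['tool_rot']).as_matrix().round(4).tolist())
plan([.412,.3945,.031],toolR(np.radians(-5.5),0,0),6,5.5)
E
```

```text
[0.40993117 0.39522192 0.12865734] [[-0.0914, -0.9958, -0.0015], [-0.9958, 0.0914, -0.0013], [0.0014, 0.0013, -1.0]]
dist/row mm 16.5 deg/row 0.0
[{"offset": [0.0, 0.0, 1.65], "delta_rot": [0.0, 0.0, 0.0], "jaw": 5.5}, {"offset": [0.0, 0.0, 3.3], "delta_rot": [0.0, 0.0, 0.0], "jaw": 5.5}, {"offset": [0.0, 0.0, 4.95], "delta_rot": [0.0, 0.0, 0.0], "jaw": 5.5}, {"offset": [0.0, 0.0, 6.6], "delta_rot": [0.0, 0.0, 0.0], "jaw": 5.5}, {"offset": [0.0, 0.0, 8.25], "delta_rot": [0.0, 0.0, 0.0], "jaw": 5.5}, {"offset": [0.0, 0.0, 9.9], "delta_rot": [0.0, 0.0, 0.0], "jaw": 5.5}, {"offset": [0.0, 0.0, 9.9], "delta_rot": [0.0, 0.0, 0.0], "jaw": 5.5}, {"offset": [0.0, 0.0, 9.9], "delta_rot": [0.0, 0.0, 0.0], "jaw": 5.5}]
```

{"api": "drive_tool", "payload": {"plan": [{"offset": [0,0,1.65],"delta_rot": [0,0,0],"jaw": 5.5},{"offset": [0,0,3.3],"delta_rot": [0,0,0],"jaw": 5.5},{"offset": [0,0,5],"delta_rot": [0,0,0],"jaw": 5.5},{"offset": [0,0,6.6],"delta_rot": [0,0,0],"jaw": 5.5},{"offset": [0,0,8.25],"delta_rot": [0,0,0],"jaw": 5.5},{"offset": [0,0,9.9],"delta_rot": [0,0,0],"jaw": 5.5},{"offset": [0,0,9.9],"delta_rot": [0,0,0],"jaw": 5.5},{"offset": [0,0,9.9],"delta_rot": [0,0,0],"jaw": 5.5}]}}

```text
time: 3.53
position: [0.4111, 0.3933, 0.0303]
tool_rot: [-0.672, 0.74, 0.0, -0.001]
ft_force: [-0.2, -0.8, 0.6]
grip_width: 0.0554
```

```bash
python3 - <<'E'
from h import *
print(log()['position'])
for n in("side","top"):
    im=camera(n)[:,:,::-1]; cv2.imwrite(f"pics/{n}2.png",im)
t=cv2.imread("pics/top2.png"); s=cv2.imread("pics/side2.png")
cv2.imwrite("pics/c2.png",np.hstack([cv2.resize(t[150:270,90:210],(400,400)),cv2.resize(s[150:270,190:310],(400,400))]))
E
```

```text
[0.41111315 0.39331026 0.03028651]
```

View pics/c2.png

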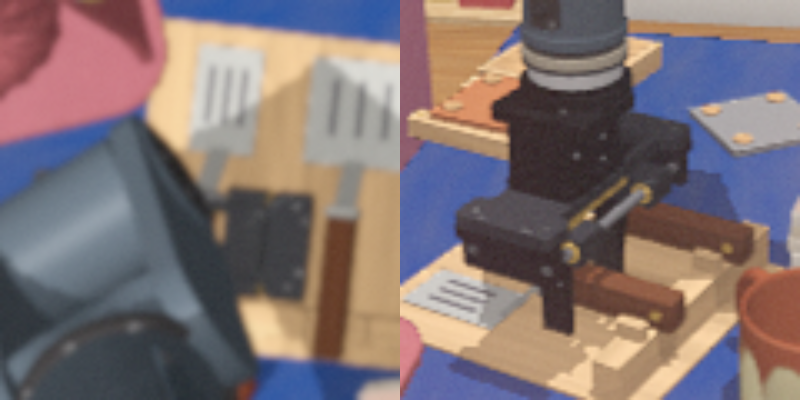

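{"api": "drive_tool", "payload": {"plan": [{"offset": [0,0,0],"delta_rot": [0,0,0],"jaw": 1.5},{"offset": [0,0,0],"delta_rot": [0,0,0],"jaw": 1.5},{"offset": [0,0,0],"delta_rot": [0,0,0],"jaw": 1.5},{"offset": [0,0,0],"delta_rot": [0,0,0],"jaw": 1.5},{"offset": [0,0,0],"delta_rot": [0,0,0],"jaw": 1.5},{"offset": [0,0,0],"delta_rot": [0,0,0],"jaw": 1.5},{"offset": [0,0,0],"delta_rot": [0,0,0],"jaw": 1.5},{"offset": [0,0,0],"delta_rot": [0,0,0],"jaw": 1.5}], "squeeze": 60}}

```text
time: 4.3
position: [0.411, 0.3947, 0.0307]
tool_rot: [-0.673, 0.74, -0.0, -0.0]
ft_force: [0.6, -0.7, 2.9]
grip_width: 0.0214
```

```bash
python3 - <<'E'
from h import *
o=log();print(o['position'],o['ft_force'],o['moment'])
t=cv2.imread("pics/top0.png")
R=toolR(np.radians(-5.5),0,0)
plan([.412,.3945,.131],R,7,1.5)
plan([.44,.25,.16],R,5,1.5)
E
```

```text
[0.4109881  0.39467597 0.03071751] [ 0.58856295 -0.69423321  2.91135863] [-0.09996036  0.10274172 -0.05991156]
dist/row mm 14.285714285714286 deg/row 0.0
[{"offset": [0.0, 0.0, -1.43], "delta_rot": [0.0, 0.0, 0.0], "jaw": 1.5}, {"offset": [0.0, 0.0, -2.86], "delta_rot": [0.0, 0.0, 0.0], "jaw": 1.5}, {"offset": [0.0, 0.0, -4.29], "delta_rot": [0.0, 0.0, 0.0], "jaw": 1.5}, {"offset": [0.0, 0.0, -5.71], "delta_rot": [0.0, 0.0, 0.0], "jaw": 1.5}, {"offset": [0.0, 0.0, -7.14], "delta_rot": [0.0, 0.0, 0.0], "jaw": 1.5}, {"offset": [0.0, 0.0, -8.57], "delta_rot": [0.0, 0.0, 0.0], "jaw": 1.5}, {"offset": [0.0, 0.0, -10.0], "delta_rot": [0.0, 0.0, 0.0], "jaw": 1.5}, {"offset": [0.0, 0.0, -10.0], "delta_rot": [0.0, 0.0, 0.0], "jaw": 1.5}]
dist/row mm 30.011551109531137 deg/row 0.0
[{"offset": [2.82, -0.83, -0.58], "delta_rot": [0.0, 0.0, 0.0], "jaw": 1.5}, {"offset": [5.65, -1.67, -1.16], "delta_rot": [0.0, 0.0, 0.0], "jaw": 1.5}, {"offset": [8.47, -2.5, -1.74], "delta_rot": [0.0, 0.0, 0.0], "jaw": 1.5}, {"offset": [11.3, -3.34, -2.32], "delta_rot": [0.0, 0.0, 0.0], "jaw": 1.5}, {"offset": [14.12, -4.17, -2.9], "delta_rot": [0.0, 0.0, 0.0], "jaw": 1.5}, {"offset": [14.12, -4.17, -2.9], "delta_rot": [0.0, 0.0, 0.0], "jaw": 1.5}, {"offset": [14.12, -4.17, -2.9], "delta_rot": [0.0, 0.0, 0.0], "jaw": 1.5}, {"offset": [14.12, -4.17, -2.9], "delta_rot": [0.0, 0.0, 0.0], "jaw": 1.5}]
```

{"api": "drive_tool", "payload": {"plan": [{"offset": [0,0,-1.4],"delta_rot": [0,0,0],"jaw": 1.5},{"offset": [0,0,-2.9],"delta_rot": [0,0,0],"jaw": 1.5},{"offset": [0,0,-4.3],"delta_rot": [0,0,0],"jaw": 1.5},{"offset": [0,0,-5.7],"delta_rot": [0,0,0],"jaw": 1.5},{"offset": [0,0,-7.1],"delta_rot": [0,0,0],"jaw": 1.5},{"offset": [0,0,-8.6],"delta_rot": [0,0,0],"jaw": 1.5},{"offset": [0,0,-10],"delta_rot": [0,0,0],"jaw": 1.5},{"offset": [0,0,-10],"delta_rot": [0,0,0],"jaw": 1.5}]}}

```text
time: 4.97
position: [0.4124, 0.3957, 0.1328]
tool_rot: [-0.673, 0.74, -0.0, 0.002]
ft_force: [-0.3, 0.4, -1.6]
grip_width: 0.0217
```

{"api": "drive_tool", "payload": {"plan": [{"offset": [2.0,-0.6,-0.4],"delta_rot": [0,0,0],"jaw": 1.5},{"offset": [4.7,-1.4,-1.0],"delta_rot": [0,0,0],"jaw": 1.5},{"offset": [7.5,-2.2,-1.5],"delta_rot": [0,0,0],"jaw": 1.5},{"offset": [10,-3,-2.0],"delta_rot": [0,0,0],"jaw": 1.5},{"offset": [12.4,-3.7,-2.6],"delta_rot": [0,0,0],"jaw": 1.5},{"offset": [14.12,-4.17,-2.9],"delta_rot": [0,0,0],"jaw": 1.5},{"offset": [14.12,-4.17,-2.9],"delta_rot": [0,0,0],"jaw": 1.5},{"offset": [14.12,-4.17,-2.9],"delta_rot": [0,0,0],"jaw": 1.5}]}}

```text
time: 5.63
position: [0.4391, 0.2494, 0.1589]
tool_rot: [-0.672, 0.741, 0.0, -0.0]
ft_force: [0.0, 0.1, -1.0]
grip_width: 0.0213
```

```bash
python3 - <<'E'
from h import *
o=log();print(o['position'],o['ft_force'],o['moment'],o['grip_width'],o['q'],Ro.from_quat(o['tool_rot']).as_matrix().round(4).tolist())
for n in("side","top"):
    im=camera(n)[:,:,::-1]; cv2.imwrite(f"pics/{n}3.png",im)
t=cv2.imread("pics/top3.png"); s=cv2.imread("pics/side3.png")
cv2.imwrite("pics/c3.png",np.hstack([cv2.resize(t[120:280,140:300],(400,400)),cv2.resize(s[110:270,160:320],(400,400))]))
E
```

```text
[0.4390622  0.2494498  0.15893035] [ 0.03314133  0.08802244 -1.02909625] [ 0.03920461  0.03428292 -0.03649923] 0.021254759558037607 [2.94794474e-01 4.61618555e-01 1.79454251e+00 5.17421089e-04
 8.86496982e-01 1.96221156e+00] [[-0.0968, -0.9953, -0.0011], [-0.9953, 0.0968, 0.0001], [0.0, 0.0011, -1.0]]
```

View pics/c3.png

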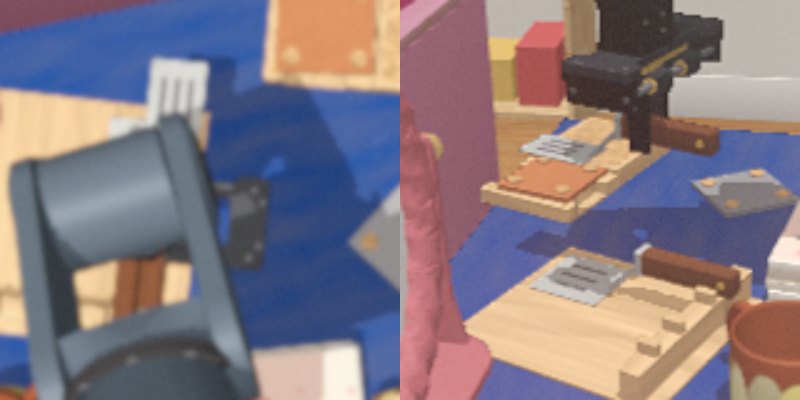

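```bash
python3 - <<'E'
from h import *
np.set_printoptions(precision=4,suppress=True)
t=cv2.imread("pics/top3.png"); s=cv2.imread("pics/side3.png")
cv2.imwrite("pics/c4.png",np.hstack([cv2.resize(t[138:188,185:235],(400,400),interpolation=cv2.INTER_CUBIC),cv2.resize(s[150:200,195:245],(400,400),interpolation=cv2.INTER_CUBIC)]))
print(tri((209.2,169.2),(200.8,142.8)),tri((218,163.2),(224,144.8)))
E
```

```text
(array([0.5837, 0.2616, 0.1389]), np.float64(0.00789209246403384)) (array([0.5826, 0.2103, 0.1362]), np.float64(0.001381571580182505))
```

View pics/c4.png

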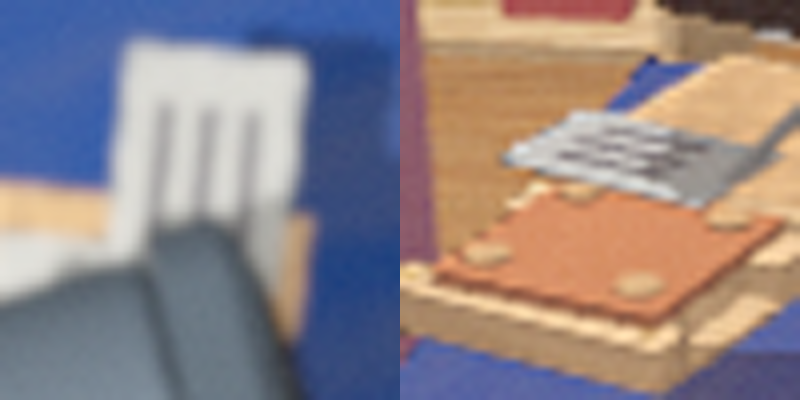

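```bash
python3 - <<'E'
from h import *
np.set_printoptions(precision=4,suppress=True)
s=cv2.imread("pics/side0.png")
for c in((197,264),(283,257),(291,346)): print(onz('top',c,.05),onz('top',c,.08))
# book corner top: side (314,184)?(398,194)
print(tri((314,184),(285,257)), tri((308,213),(197,265)))
print(tri((207.8,170),(200,142.75)),tri((216.9,163.75),(223.5,144.5)))
# fk fit
D=[json.loads(l) for l in open('log.txt')]
D.append([[-1.31150905,.528380398,1.43375605,0,1.18142547,-.178487954],[.26480801,-.56540122,.22167085],[0.843781321,-.536686233,0,0]])
def fk(q,k):
    L0,L1,L2,Lt,h,d=k
    p=np.array([L0+L1*np.sin(q[1])+L2*np.sin(q[1]+q[2]),d,h+L1*np.cos(q[1])+L2*np.cos(q[1]+q[2])])
    R=Ry(q[1]+q[2])@Rz(q[3])@Ry(q[4])
    p=p+R@[0,0,Lt]
    return Rz(q[0])@p, Rz(q[0])@R@Rz(q[5])@np.diag([-1,-1,1])
from scipy.optimize import least_squares
f=lambda k:np.concatenate([fk(q,k)[0]-p for q,p,_ in D]+[0.01*(np.array(k)-[0,.4,.4,.2,.2,.11])*.1])
r=least_squares(f,[0,.4,.4,.2,.2,.11]);print(r.x,np.abs(r.fun).max())
for q,p,t in D: print(np.abs(fk(q,r.x)[1]-Ro.from_quat(t).as_matrix()).max())
E
```

```text
[0.306  0.2798 0.05  ] [0.3083 0.2765 0.08  ]
[0.322  0.0706 0.05  ] [0.3239 0.0728 0.08  ]
[0.1093 0.0527 0.05  ] [0.1167 0.0554 0.08  ]
(array([0.3358, 0.0714, 0.0589]), np.float64(0.028197146590046337)) (array([0.3015, 0.2759, 0.0734]), np.float64(0.008218099142625898))
(array([0.5852, 0.2642, 0.1372]), np.float64(0.005495040030873448)) (array([0.5843, 0.2119, 0.1348]), np.float64(0.00027011793014637193))
[-0.0016  0.4675  0.3829 -2.5209 -2.5453  0.1119] 0.020898719134873844
4.440892098500626e-16
3.885780586188048e-16
5.828670879282072e-16
4.440892098500626e-16
3.2770688289732175e-16
0.001937977983599553
```

```bash
cat >> h.py <<'E'
SO=np.array([.641,.0444,0]);SY=np.radians(-5.1)
def S(x,y,z): return SO+Rz(SY)@np.array([x,y,z])
# turner in tool: TCP is at turner (0.005, 0, .0257) ; pose of TCP for turner frame
def tcp_for(org,yaw,roll,pt=(0,0,0)):
    "TCP position and R such that turner-frame point pt lies at org, with yaw/roll"
    T=Rz(yaw)@Ro.from_euler('x',roll).as_matrix()
    return np.asarray(org)+T@(np.array([.005,0,.0257])-np.array(pt)), toolR(yaw,roll,0)
E
python3 - <<'E'
from h import *
plan([.44,.18,.16],toolR(SY,np.radians(30),0),6,1.5)
p,R=tcp_for(S(-.072,.059,.06),SY,0,(.15,0,0));print(p)
plan(p,R,6,1.5)
E
```

```text
dist/row mm 11.668630787048 deg/row 5.000472199924945
[{"offset": [1.16, -0.11, 0.0], "delta_rot": [-0.0, -5.0, -0.1], "jaw": 1.5}, {"offset": [2.32, -0.22, 0.0], "delta_rot": [-0.0, -10.0, -0.1], "jaw": 1.5}, {"offset": [3.48, -0.33, 0.0], "delta_rot": [-0.1, -15.0, -0.2], "jaw": 1.5}, {"offset": [4.65, -0.44, 0.0], "delta_rot": [-0.1, -20.0, -0.3], "jaw": 1.5}, {"offset": [5.81, -0.55, 0.0], "delta_rot": [-0.1, -25.0, -0.3], "jaw": 1.5}, {"offset": [6.97, -0.66, 0.0], "delta_rot": [-0.1, -30.0, -0.4], "jaw": 1.5}, {"offset": [6.97, -0.66, 0.0], "delta_rot": [-0.1, -30.0, -0.4], "jaw": 1.5}, {"offset": [6.97, -0.66, 0.0], "delta_rot": [-0.1, -30.0, -0.4], "jaw": 1.5}]
[0.43010385 0.12245649 0.0857    ]
dist/row mm 15.739485026165527 deg/row 5.0
[{"offset": [1.46, 0.08, 0.59], "delta_rot": [0.0, 5.0, 0.0], "jaw": 1.5}, {"offset": [2.92, 0.16, 1.17], "delta_rot": [0.0, 10.0, 0.0], "jaw": 1.5}, {"offset": [4.38, 0.24, 1.76], "delta_rot": [0.0, 15.0, 0.0], "jaw": 1.5}, {"offset": [5.83, 0.32, 2.35], "delta_rot": [0.0, 20.0, 0.0], "jaw": 1.5}, {"offset": [7.29, 0.4, 2.93], "delta_rot": [0.0, 25.0, 0.0], "jaw": 1.5}, {"offset": [8.75, 0.48, 3.52], "delta_rot": [0.0, 30.0, 0.0], "jaw": 1.5}, {"offset": [8.75, 0.48, 3.52], "delta_rot": [0.0, 30.0, 0.0], "jaw": 1.5}, {"offset": [8.75, 0.48, 3.52], "delta_rot": [0.0, 30.0, 0.0], "jaw": 1.5}]
```

{"api": "drive_tool", "payload": {"plan": [{"offset": [1.2,-0.1,0],"delta_rot": [0,-5,0],"jaw": 1.5},{"offset": [2.3,-0.2,0],"delta_rot": [0,-10,-0.1],"jaw": 1.5},{"offset": [3.5,-0.35,0],"delta_rot": [-0.1,-15,-0.2],"jaw": 1.5},{"offset": [4.65,-0.45,0],"delta_rot": [-0.1,-20,-0.3],"jaw": 1.5},{"offset": [5.8,-0.55,0],"delta_rot": [-0.1,-25,-0.3],"jaw": 1.5},{"offset": [6.97,-0.66,0],"delta_rot": [-0.1,-30,-0.4],"jaw": 1.5},{"offset": [6.97,-0.66,0],"delta_rot": [-0.1,-30,-0.4],"jaw": 1.5},{"offset": [6.97,-0.66,0],"delta_rot": [-0.1,-30,-0.4],"jaw": 1.5}]}}

```text
time: 6.4
position: [0.4396, 0.1792, 0.1587]
tool_rot: [-0.651, 0.713, 0.175, 0.19]
ft_force: [-0.2, 0.4, -1.5]
grip_width: 0.0216
```

```bash
cat >> h.py <<'E'
def fk(q,k):
    L0,L1,L2,Lt,h,d=k
    p=np.array([L0+L1*np.sin(q[1])+L2*np.sin(q[1]+q[2]),d,h+L1*np.cos(q[1])+L2*np.cos(q[1]+q[2])])
    R=Ry(q[1]+q[2])@Rz(q[3])@Ry(q[4])
    p=p+R@[0,0,Lt]
    return Rz(q[0])@p, Rz(q[0])@R@Rz(q[5])@np.diag([-1,-1,1])
from scipy.optimize import least_squares
def fit():
    D=[json.loads(l) for l in open('log.txt')]
    D.append([[-1.31150905,.528380398,1.43375605,0,1.18142547,-.178487954],[.26480801,-.56540122,.22167085],[0.843781321,-.536686233,0,0]])
    f=lambda k:np.concatenate([fk(q,k)[0]-p for q,p,_ in D]+[1e-5*(np.array(k)-[0,.4,.4,.2,.2,.11])])
    r=least_squares(f,[0,.4,.4,.2,.2,.11],xtol=1e-14,ftol=1e-14,gtol=1e-14); return r.x,np.abs(r.fun).max(),D
E
python3 - <<'E'
from h import *
np.set_printoptions(precision=4,suppress=True)
o=log();print(o['q'],o['position'],o['grip_width'])
k,e,D=fit();print(k,e)
for q,p,t in D: print(np.abs(fk(q,k)[1]-Ro.from_quat(t).as_matrix()).max(),fk(q,k)[0]-p)
E
```

```text
[-0.1991  0.4576  2.0169  0.7079  0.8682  0.9405] [0.4396 0.1792 0.1587] 0.02161996020596893
[-0.024   0.4992  0.3896  0.3228  0.2789  0.1098] 0.026041583159404413
4.440892098500626e-16 [-0.004   0.0031  0.0065]
3.885780586188048e-16 [-0.0026 -0.0031  0.004 ]
5.828670879282072e-16 [ 0.0028  0.0003 -0.0037]
4.440892098500626e-16 [ 0.0027  0.0003 -0.0036]
3.2770688289732175e-16 [ 0.007   0.0009 -0.0025]
3.3306690738754696e-16 [ 0.0251  0.0025 -0.0177]
0.001937977983599553 [-0.0082  0.026   0.0169]
```

```bash
cat > fk2.py <<'E'
from h import *
def fk(q,k):
    L0,L1,L2,Lt,h,d,e,w,v=k
    a=q[1]+q[2]
    p=np.array([L0+L1*np.sin(q[1])+L2*np.sin(a)+e*np.cos(a),d,h+L1*np.cos(q[1])+L2*np.cos(a)-e*np.sin(a)])
    R4=Ry(a)@Rz(q[3]); R=R4@Ry(q[4])
    p=p+R4@[0,v,0]+R@[w,0,Lt]
    return Rz(q[0])@p, Rz(q[0])@R@Rz(q[5])@np.diag([-1,-1,1])
def fit():
    D=[json.loads(l) for l in open('log.txt')]
    D.append([[-1.31150905,.528380398,1.43375605,0,1.18142547,-.178487954],[.26480801,-.56540122,.22167085],[0.843781321,-.536686233,0,0]])
    g=np.array([0,.4,.4,.2,.2,.11,0,0,0])
    f=lambda k:np.concatenate([fk(q,k)[0]-p for q,p,_ in D]+[1e-5*(np.array(k)-g)])
    r=least_squares(f,g,xtol=1e-14,ftol=1e-14,gtol=1e-14); return r.x,np.abs(r.fun).max(),D
E
python3 - <<'E'
from fk2 import *
np.set_printoptions(precision=4,suppress=True)
k,e,D=fit();print(k,e)
for q,p,t in D: print(fk(q,k)[0]-p, np.hypot(*p[:2]),np.degrees(np.arctan2(p[1],p[0])-q[0]),q)
E
```

```text
[-0.0001  0.588   0.3917  0.3056  0.2743  0.111   0.1141 -0.0001  0.    ] 6.3422902057408415e-06
[-0. -0.  0.] 0.5174688805695665 12.38485545114574 [-0.9032143217577533, 0.3684464842136478, 1.6853393482386005, -5.4472462678262805e-05, 1.088636384463787, 0.37067355529448665]
[ 0. -0. -0.] 0.5706344762214762 11.27431450834064 [0.576336239473117, 0.5824779360626385, 1.656636713758939, 0.0023439191715783018, 0.9043152268427973, 2.236404531218]
[ 0. -0. -0.] 0.5689525319540347 11.244238798195713 [0.5670215478451207, 0.7371010055644711, 1.7089073733031976, -0.0003005706298774102, 0.6975874651335846, 2.233990297309828]
[ 0. -0.  0.] 0.5698072875479968 11.231936697042576 [0.5691198380322049, 0.7365639600483104, 1.708103725745221, -6.276273218517137e-05, 0.6969801652709533, 2.2344726410416573]
[ 0. -0. -0.] 0.5049760613990355 12.71225897206147 [0.294794473628103, 0.461618554882013, 1.7945425099678978, 0.0005174210892442429, 0.8864969819485897, 1.9622115614918696]
[-0. -0.  0.] 0.47472204020092923 33.58212451528332 [-0.19905287524222834, 0.4576417494413248, 2.0168591881862388, 0.7078970389638272, 0.8682107568935142, 0.9405061222403078]
[ 0.  0. -0.] 0.6243411100813789 10.240170828924631 [-1.31150905, 0.528380398, 1.43375605, 0, 1.18142547, -0.178487954]
```

```bash
cat >> fk2.py <<'E'
LO=np.array([-3.08,-.75,.22,-1.43,0,-2.85]);HI=np.array([3.08,2.2,2.44,4.57,2.65,2.85])
K9=fit()[0]
def ik(p,R,q0):
    f=lambda q:np.concatenate([(fk(q,K9)[0]-p)*10,(fk(q,K9)[1]-R).ravel()])
    r=least_squares(f,np.clip(q0,LO+1e-3,HI-1e-3),bounds=(LO,HI)); return r.x,np.abs(r.fun).max()
def flip(th,s,yp,zp=.020,xt=.026):
    "turner pose with blade top flush on a tile face that is tilted th about edge (yp,zp)"
    th=np.radians(th)
    y=yp+s*np.cos(th)+.003*np.sin(th); z=zp+s*np.sin(th)-.003*np.cos(th)
    return tcp_for(S(xt,y,z),SY,th,(.15,0,0))
E
python3 - <<'E'
from fk2 import *
np.set_printoptions(precision=3,suppress=True)
q=np.array(get_obs()['q'])
for th,s,yp in((0,.055,.004),(20,.055,.003),(40,.058,.002),(60,.066,0),(70,.073,0),(80,.08,0),(80,.085,-.02),(85,.085,-.02)):
    p,R=flip(th,s,yp); q,e=ik(p,R,q); 
    t=np.radians(th); print(th,s,p,'body low',p[2]+.07*np.cos(t)-.095*np.sin(t),q,round(e,5))
E
```

```text
0 0.055 [0.528 0.114 0.043] body low 0.11270000000000001 [ 0.005  0.693  1.782 -0.     0.667  1.665] 0.0
20 0.055 [0.527 0.102 0.06 ] body low 0.09342870021382696 [-0.221  0.679  1.839  0.525  0.743  1.027] 0.0
40 0.058 [0.525 0.087 0.075] body low 0.06722917831872735 [-0.427  0.754  1.844  0.809  0.994  0.622] 0.0
60 0.066 [0.524 0.068 0.089] body low 0.0412352632902513 [-0.58   0.892  1.799  0.916  1.295  0.41 ] 0.0
70 0.073 [0.523 0.059 0.096] body low 0.031032029628999508 [-0.633  0.972  1.764  0.944  1.448  0.347] 0.0
80 0.08 [0.522 0.047 0.103] body low 0.021325069774541336 [-0.674  1.058  1.72   0.964  1.601  0.301] 0.0
80 0.085 [0.52  0.027 0.108] body low 0.026249108539602384 [-0.703  1.051  1.704  0.938  1.624  0.314] 0.0
85 0.085 [0.519 0.02  0.107] body low 0.018117390371790457 [-0.719  1.102  1.676  0.947  1.698  0.294] 0.0
```

```bash
cat >> h.py <<'E'
def planpath(poses,jaw):
    "8 poses -> rows"
    p0,R0=load(); rows=[]
    for p,R in poses:
        off=np.round(R0.T@(np.asarray(p)-p0)*100,2);rv=np.round(np.degrees(Ro.from_matrix(R0.T@R).as_rotvec()),1)
        rows.append({"offset":[float(v)+0 for v in off],"delta_rot":[float(v)+0 for v in rv],"jaw":jaw})
    print(json.dumps(rows)); save(p0+R0@off/100, R0@Ro.from_rotvec(np.radians(rv)).as_matrix())
E
python3 - <<'E'
from h import *
p0,R0=load()
p,R=tcp_for(S(-.072,.059,.0115),SY,0,(.15,0,0));print(p)
plan([p[0],p[1],.0857],R,6,1.5)
plan(p,R,5,1.5)
save(*[p0,R0])
E
```

```text
[0.43010385 0.12245649 0.0372    ]
dist/row mm 0.016666666666666666 deg/row 0.0
[{"offset": [0.0, -0.0, 0.0], "delta_rot": [-0.0, 0.0, 0.0], "jaw": 1.5}, {"offset": [0.0, -0.0, 0.0], "delta_rot": [-0.0, 0.0, 0.0], "jaw": 1.5}, {"offset": [0.0, -0.0, 0.01], "delta_rot": [-0.0, 0.0, 0.0], "jaw": 1.5}, {"offset": [0.0, -0.0, 0.01], "delta_rot": [-0.0, 0.0, 0.0], "jaw": 1.5}, {"offset": [0.0, -0.0, 0.01], "delta_rot": [-0.0, 0.0, 0.0], "jaw": 1.5}, {"offset": [0.0, -0.0, 0.01], "delta_rot": [-0.0, 0.0, 0.0], "jaw": 1.5}, {"offset": [0.0, -0.0, 0.01], "delta_rot": [-0.0, 0.0, 0.0], "jaw": 1.5}, {"offset": [0.0, -0.0, 0.01], "delta_rot": [-0.0, 0.0, 0.0], "jaw": 1.5}]
dist/row mm 9.7 deg/row 0.0
[{"offset": [0.0, -0.0, 0.97], "delta_rot": [-0.0, 0.0, 0.0], "jaw": 1.5}, {"offset": [0.0, -0.0, 1.94], "delta_rot": [-0.0, 0.0, 0.0], "jaw": 1.5}, {"offset": [0.0, -0.0, 2.91], "delta_rot": [-0.0, 0.0, 0.0], "jaw": 1.5}, {"offset": [0.0, -0.0, 3.88], "delta_rot": [-0.0, 0.0, 0.0], "jaw": 1.5}, {"offset": [0.0, -0.0, 4.85], "delta_rot": [-0.0, 0.0, 0.0], "jaw": 1.5}, {"offset": [0.0, -0.0, 4.85], "delta_rot": [-0.0, 0.0, 0.0], "jaw": 1.5}, {"offset": [0.0, -0.0, 4.85], "delta_rot": [-0.0, 0.0, 0.0], "jaw": 1.5}, {"offset": [0.0, -0.0, 4.85], "delta_rot": [-0.0, 0.0, 0.0], "jaw": 1.5}]
```

{"api": "drive_tool", "payload": {"plan": [{"offset": [1.45,0.1,0.6],"delta_rot": [0,5,0],"jaw": 1.5},{"offset": [2.9,0.15,1.2],"delta_rot": [0,10,0],"jaw": 1.5},{"offset": [4.4,0.25,1.75],"delta_rot": [0,15,0],"jaw": 1.5},{"offset": [5.85,0.3,2.35],"delta_rot": [0,20,0],"jaw": 1.5},{"offset": [7.3,0.4,2.95],"delta_rot": [0,25,0],"jaw": 1.5},{"offset": [8.75,0.48,3.52],"delta_rot": [0,30,0],"jaw": 1.5},{"offset": [8.75,0.48,3.52],"delta_rot": [0,30,0],"jaw": 1.5},{"offset": [8.75,0.48,3.52],"delta_rot": [0,30,0],"jaw": 1.5}]}}

```text
time: 7.07
position: [0.4287, 0.1253, 0.0852]
tool_rot: [-0.677, 0.736, 0.001, 0.0]
ft_force: [0.4, -0.1, -1.0]
grip_width: 0.0213
```

{"api": "drive_tool", "payload": {"plan": [{"offset": [0,0,1],"delta_rot": [0,0,0],"jaw": 1.5},{"offset": [0,0,2],"delta_rot": [0,0,0],"jaw": 1.5},{"offset": [0,0,3],"delta_rot": [0,0,0],"jaw": 1.5},{"offset": [0,0,4],"delta_rot": [0,0,0],"jaw": 1.5},{"offset": [0,0,4.85],"delta_rot": [0,0,0],"jaw": 1.5},{"offset": [0,0,4.85],"delta_rot": [0,0,0],"jaw": 1.5},{"offset": [0,0,4.85],"delta_rot": [0,0,0],"jaw": 1.5},{"offset": [0,0,4.85],"delta_rot": [0,0,0],"jaw": 1.5}]}}

```text
time: 7.73
position: [0.4298, 0.1227, 0.0373]
tool_rot: [-0.675, 0.737, -0.0, 0.001]
ft_force: [0.5, 0.3, -0.9]
grip_width: 0.0214
```

```bash
python3 - <<'E'
from h import *
o=log();print(o['position'],o['ft_force'],o['grip_width'],Ro.from_quat(o['tool_rot']).as_matrix().round(4).tolist())
for n in("side","top"):
    im=camera(n)[:,:,::-1]; cv2.imwrite(f"pics/{n}5.png",im)
t=cv2.imread("pics/top5.png"); s=cv2.imread("pics/side5.png")
cv2.imwrite("pics/c5.png",np.hstack([cv2.resize(t[100:200,230:330],(400,400),interpolation=cv2.INTER_CUBIC),cv2.resize(s[140:220,190:270],(400,400),interpolation=cv2.INTER_CUBIC)]))
E
```

```text
[0.42975116 0.12271726 0.0372645 ] [ 0.49823261  0.30528461 -0.89036302] 0.021425627624509128 [[-0.0874, -0.9962, 0.001], [-0.9962, 0.0874, 0.0004], [-0.0005, -0.0009, -1.0]]
```

View pics/c5.png

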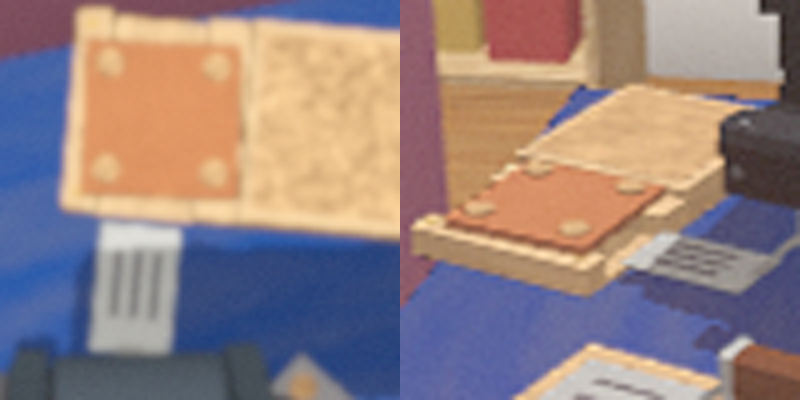

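```bash
python3 - <<'E'
from h import *
w=onz('top',(265.6,156.3),.0146); print(w, Rz(SY).T@(w-SO))
p,R=tcp_for(S(.026,.059,.0110),SY,0,(.15,0,0))
plan(p,R,7,1.5)
E
```

```text
[0.57512458 0.11089848 0.0146    ] [-0.07152596  0.06037927  0.0146    ]
dist/row mm 15.658876337824031 deg/row 0.0
[{"offset": [0.0, -1.4, 0.7], "delta_rot": [-0.0, 0.0, 0.0], "jaw": 1.5}, {"offset": [0.0, -2.8, 1.4], "delta_rot": [-0.0, 0.0, 0.0], "jaw": 1.5}, {"offset": [0.0, -4.2, 2.1], "delta_rot": [-0.0, 0.0, 0.0], "jaw": 1.5}, {"offset": [0.01, -5.6, 2.81], "delta_rot": [-0.0, 0.0, 0.0], "jaw": 1.5}, {"offset": [0.01, -7.0, 3.51], "delta_rot": [-0.0, 0.0, 0.0], "jaw": 1.5}, {"offset": [0.01, -8.4, 4.21], "delta_rot": [-0.0, 0.0, 0.0], "jaw": 1.5}, {"offset": [0.01, -9.8, 4.91], "delta_rot": [-0.0, 0.0, 0.0], "jaw": 1.5}, {"offset": [0.01, -9.8, 4.91], "delta_rot": [-0.0, 0.0, 0.0], "jaw": 1.5}]
```

{"api": "drive_tool", "payload": {"plan": [{"offset": [0,-1.4,0.05],"delta_rot": [0,0,0],"jaw": 1.5},{"offset": [0,-2.8,0.05],"delta_rot": [0,0,0],"jaw": 1.5},{"offset": [0,-4.2,0.05],"delta_rot": [0,0,0],"jaw": 1.5},{"offset": [0,-5.6,0.05],"delta_rot": [0,0,0],"jaw": 1.5},{"offset": [0,-7.0,0.05],"delta_rot": [0,0,0],"jaw": 1.5},{"offset": [0,-8.4,0.05],"delta_rot": [0,0,0],"jaw": 1.5},{"offset": [0,-9.8,0.05],"delta_rot": [0,0,0],"jaw": 1.5},{"offset": [0,-9.8,0.05],"delta_rot": [0,0,0],"jaw": 1.5}]}}

```text
time: 8.5
position: [0.5311, 0.1137, 0.0372]
tool_rot: [-0.675, 0.738, -0.002, 0.002]
ft_force: [1.0, -0.3, -1.5]
grip_width: 0.0216
```

```bash
python3 - <<'E'
from h import *
o=log();print(o['position'],o['ft_force'],o['grip_width'],load()[0])
for n in("side","top"):
    im=camera(n)[:,:,::-1]; cv2.imwrite(f"pics/{n}6.png",im)
t=cv2.imread("pics/top6.png"); s=cv2.imread("pics/side6.png")
cv2.imwrite("pics/c6.png",np.hstack([cv2.resize(t[90:190,230:330],(400,400),interpolation=cv2.INTER_CUBIC),cv2.resize(s[140:220,190:270],(400,400),interpolation=cv2.INTER_CUBIC)]))
E
```

```text
[0.53108012 0.11373895 0.03715907] [ 0.9635687  -0.30246462 -1.5285259 ] 0.021572046679093664 [0.52767365 0.11372199 0.03667695]
```

View pics/c6.png

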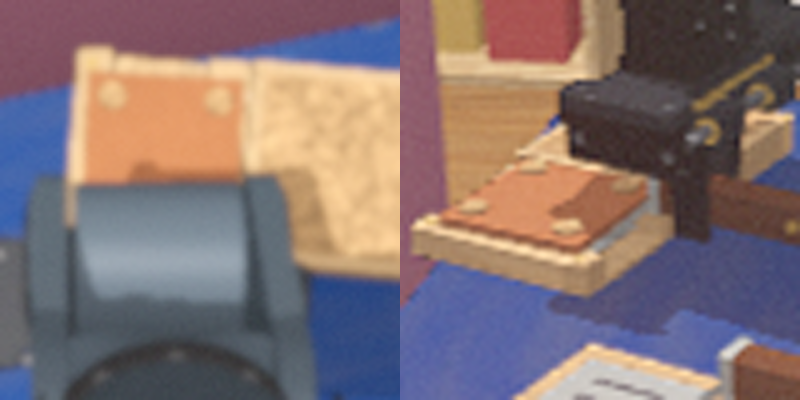

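```bash
python3 - <<'E'
from fk2 import *
L=lambda a,b:np.linspace(a,b,9)[1:]
for (t0,t1,s0,s1,y0,y1) in((0,24,.055,.055,.004,.003),(24,48,.055,.061,.003,.001),(48,68,.061,.072,.001,0)):
    planpath([flip(t,s,y,.018) for t,s,y in zip(L(t0,t1),L(s0,s1),L(y0,y1))],1.5)
E
```

```text
[{"offset": [0.14, 0.0, -0.69], "delta_rot": [0.0, -3.0, 0.0], "jaw": 1.5}, {"offset": [0.29, 0.0, -0.96], "delta_rot": [0.0, -6.0, 0.0], "jaw": 1.5}, {"offset": [0.46, 0.0, -1.23], "delta_rot": [0.0, -9.0, 0.0], "jaw": 1.5}, {"offset": [0.64, 0.0, -1.5], "delta_rot": [0.0, -12.0, 0.0], "jaw": 1.5}, {"offset": [0.83, 0.0, -1.75], "delta_rot": [0.0, -15.0, 0.0], "jaw": 1.5}, {"offset": [1.04, 0.0, -1.99], "delta_rot": [0.0, -18.0, 0.0], "jaw": 1.5}, {"offset": [1.26, 0.0, -2.22], "delta_rot": [0.0, -21.0, 0.0], "jaw": 1.5}, {"offset": [1.5, 0.0, -2.44], "delta_rot": [0.0, -24.0, 0.0], "jaw": 1.5}]
[{"offset": [0.07, 0.0, -0.3], "delta_rot": [0.0, -3.0, 0.0], "jaw": 1.5}, {"offset": [0.16, 0.0, -0.6], "delta_rot": [0.0, -6.0, 0.0], "jaw": 1.5}, {"offset": [0.26, 0.0, -0.9], "delta_rot": [0.0, -9.0, 0.0], "jaw": 1.5}, {"offset": [0.39, 0.0, -1.2], "delta_rot": [0.0, -12.0, 0.0], "jaw": 1.5}, {"offset": [0.52, 0.0, -1.5], "delta_rot": [0.0, -15.0, 0.0], "jaw": 1.5}, {"offset": [0.67, 0.0, -1.79], "delta_rot": [0.0, -18.0, 0.0], "jaw": 1.5}, {"offset": [0.84, 0.0, -2.08], "delta_rot": [0.0, -21.0, 0.0], "jaw": 1.5}, {"offset": [1.03, 0.0, -2.37], "delta_rot": [0.0, -24.0, 0.0], "jaw": 1.5}]
[{"offset": [-0.02, 0.0, -0.28], "delta_rot": [0.0, -2.5, 0.0], "jaw": 1.5}, {"offset": [-0.04, 0.0, -0.56], "delta_rot": [0.0, -5.0, 0.0], "jaw": 1.5}, {"offset": [-0.04, 0.0, -0.86], "delta_rot": [0.0, -7.5, 0.0], "jaw": 1.5}, {"offset": [-0.02, 0.0, -1.15], "delta_rot": [0.0, -10.0, 0.0], "jaw": 1.5}, {"offset": [0.01, 0.0, -1.46], "delta_rot": [0.0, -12.5, 0.0], "jaw": 1.5}, {"offset": [0.05, 0.0, -1.77], "delta_rot": [0.0, -15.0, 0.0], "jaw": 1.5}, {"offset": [0.11, 0.0, -2.08], "delta_rot": [0.0, -17.5, 0.0], "jaw": 1.5}, {"offset": [0.18, 0.0, -2.4], "delta_rot": [0.0, -20.0, 0.0], "jaw": 1.5}]
```

{"api": "drive_tool", "payload": {"plan": [{"offset": [0.14,0.0,-0.69],"delta_rot": [0.0,-3.0,0.0],"jaw": 1.5},{"offset": [0.29,0.0,-0.96],"delta_rot": [0.0,-6.0,0.0],"jaw": 1.5},{"offset": [0.46,0.0,-1.23],"delta_rot": [0.0,-9.0,0.0],"jaw": 1.5},{"offset": [0.64,0.0,-1.5],"delta_rot": [0.0,-12.0,0.0],"jaw": 1.5},{"offset": [0.83,0.0,-1.75],"delta_rot": [0.0,-15.0,0.0],"jaw": 1.5},{"offset": [1.04,0.0,-1.99],"delta_rot": [0.0,-18.0,0.0],"jaw": 1.5},{"offset": [1.26,0.0,-2.22],"delta_rot": [0.0,-21.0,0.0],"jaw": 1.5},{"offset": [1.5,0.0,-2.44],"delta_rot": [0.0,-24.0,0.0],"jaw": 1.5}]}}

```text
time: 9.27
position: [0.524, 0.0998, 0.0611]
tool_rot: [-0.661, 0.721, 0.142, 0.154]
ft_force: [-0.1, 0.1, -3.0]
grip_width: 0.0214
```

```bash
cat > look.py <<'E'
import sys
from h import *
i=sys.argv[1]
np.set_printoptions(precision=4,suppress=True)
o=log();print(o['time'],o['position'],o['ft_force'],o['moment'],o['grip_width'])
for n in("side","top"):
    cv2.imwrite(f"pics/{n}{i}.png",camera(n)[:,:,::-1])
t=cv2.imread(f"pics/top{i}.png"); s=cv2.imread(f"pics/side{i}.png")
cv2.imwrite(f"pics/c{i}.png",np.hstack([cv2.resize(t[80:200,230:350],(400,400),interpolation=cv2.INTER_CUBIC),cv2.resize(s[110:210,180:280],(400,400),interpolation=cv2.INTER_CUBIC)]))
E
python3 look.py 7
```

```text
9.2667 [0.524  0.0998 0.0611] [-0.0541  0.1166 -3.0043] [-0.3051  0.1562  0.0909] 0.021424994571292065
```

View pics/c7.png

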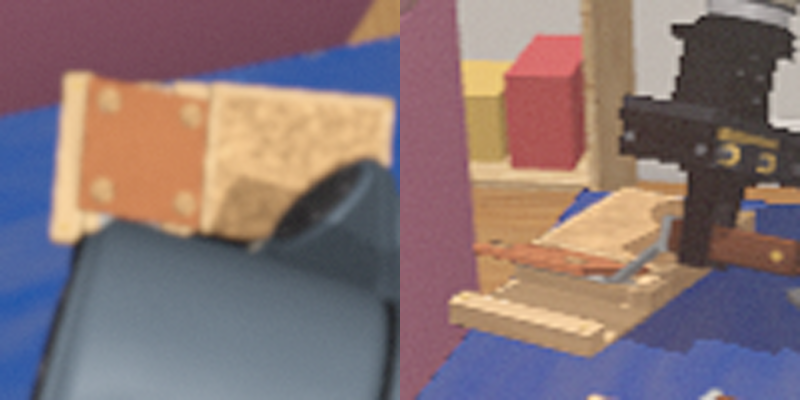

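{"api": "drive_tool", "payload": {"plan": [{"offset": [0.07,0.0,-0.3],"delta_rot": [0.0,-3.0,0.0],"jaw": 1.5},{"offset": [0.16,0.0,-0.6],"delta_rot": [0.0,-6.0,0.0],"jaw": 1.5},{"offset": [0.26,0.0,-0.9],"delta_rot": [0.0,-9.0,0.0],"jaw": 1.5},{"offset": [0.39,0.0,-1.2],"delta_rot": [0.0,-12.0,0.0],"jaw": 1.5},{"offset": [0.52,0.0,-1.5],"delta_rot": [0.0,-15.0,0.0],"jaw": 1.5},{"offset": [0.67,0.0,-1.79],"delta_rot": [0.0,-18.0,0.0],"jaw": 1.5},{"offset": [0.84,0.0,-2.08],"delta_rot": [0.0,-21.0,0.0],"jaw": 1.5},{"offset": [1.03,0.0,-2.37],"delta_rot": [0.0,-24.0,0.0],"jaw": 1.5}]}}

```text
time: 10.03
position: [0.5228, 0.0812, 0.0784]
tool_rot: [-0.617, 0.673, 0.276, 0.299]
ft_force: [0.0, 1.0, -0.8]
grip_width: 0.0218
```

```bash
python3 look.py 8
```

```text
10.0333 [0.5228 0.0812 0.0784] [ 0.0465  1.0451 -0.7949] [-0.4595  0.0878  0.1697] 0.021768846731899476
```

View pics/c8.png

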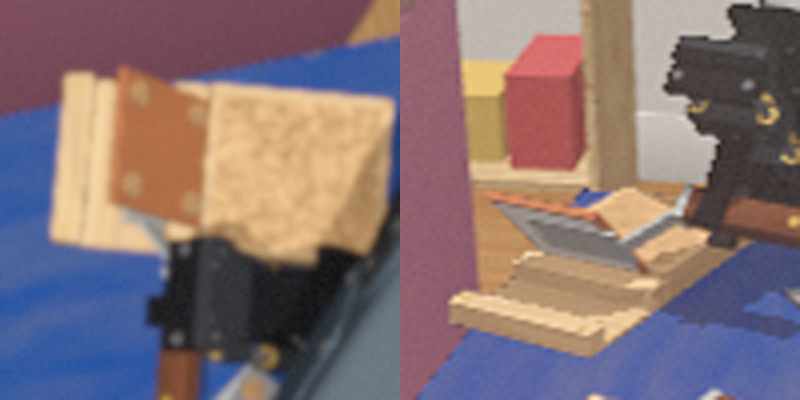

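{"api": "drive_tool", "payload": {"plan": [{"offset": [-0.02,0.0,-0.28],"delta_rot": [0.0,-2.5,0.0],"jaw": 1.5},{"offset": [-0.04,0.0,-0.56],"delta_rot": [0.0,-5.0,0.0],"jaw": 1.5},{"offset": [-0.04,0.0,-0.86],"delta_rot": [0.0,-7.5,0.0],"jaw": 1.5},{"offset": [-0.02,0.0,-1.15],"delta_rot": [0.0,-10.0,0.0],"jaw": 1.5},{"offset": [0.01,0.0,-1.46],"delta_rot": [0.0,-12.5,0.0],"jaw": 1.5},{"offset": [0.05,0.0,-1.77],"delta_rot": [0.0,-15.0,0.0],"jaw": 1.5},{"offset": [0.11,0.0,-2.08],"delta_rot": [0.0,-17.5,0.0],"jaw": 1.5},{"offset": [0.18,0.0,-2.4],"delta_rot": [0.0,-20.0,0.0],"jaw": 1.5}]}}

```text
time: 10.8
position: [0.5217, 0.0622, 0.0928]
tool_rot: [-0.561, 0.611, 0.378, 0.411]
ft_force: [0.4, -0.2, -0.9]
grip_width: 0.0212
```

```bash
python3 look.py 9; python3 - <<'E'
from fk2 import *
L=lambda a,b:np.linspace(a,b,9)[1:]
for (t0,t1,s0,s1,y0,y1) in((68,80,.072,.082,0,-.006),(80,80,.082,.084,-.006,-.03)):
    planpath([flip(t,s,y,.018) for t,s,y in zip(L(t0,t1),L(s0,s1),L(y0,y1))],1.5)
E
```

```text
10.8 [0.5217 0.0622 0.0928] [ 0.4117 -0.2438 -0.8968] [-0.7451  0.165   0.0329] 0.021197405525352795
[{"offset": [-0.04, 0.0, -0.26], "delta_rot": [0.0, -1.5, 0.0], "jaw": 1.5}, {"offset": [-0.07, 0.0, -0.52], "delta_rot": [0.0, -3.0, 0.0], "jaw": 1.5}, {"offset": [-0.09, 0.0, -0.79], "delta_rot": [0.0, -4.5, 0.0], "jaw": 1.5}, {"offset": [-0.11, 0.0, -1.07], "delta_rot": [0.0, -6.0, 0.0], "jaw": 1.5}, {"offset": [-0.12, 0.0, -1.35], "delta_rot": [0.0, -7.5, 0.0], "jaw": 1.5}, {"offset": [-0.13, 0.0, -1.63], "delta_rot": [0.0, -9.0, 0.0], "jaw": 1.5}, {"offset": [-0.13, 0.0, -1.92], "delta_rot": [0.0, -10.5, 0.0], "jaw": 1.5}, {"offset": [-0.13, 0.0, -2.21], "delta_rot": [0.0, -12.0, 0.0], "jaw": 1.5}]
[{"offset": [0.03, 0.0, -0.29], "delta_rot": [0.0, 0.0, 0.0], "jaw": 1.5}, {"offset": [0.06, 0.0, -0.59], "delta_rot": [0.0, 0.0, 0.0], "jaw": 1.5}, {"offset": [0.09, 0.0, -0.89], "delta_rot": [0.0, 0.0, 0.0], "jaw": 1.5}, {"offset": [0.11, 0.0, -1.18], "delta_rot": [0.0, 0.0, 0.0], "jaw": 1.5}, {"offset": [0.14, 0.0, -1.48], "delta_rot": [0.0, 0.0, 0.0], "jaw": 1.5}, {"offset": [0.17, 0.0, -1.77], "delta_rot": [0.0, 0.0, 0.0], "jaw": 1.5}, {"offset": [0.19, 0.0, -2.07], "delta_rot": [0.0, 0.0, 0.0], "jaw": 1.5}, {"offset": [0.22, 0.0, -2.36], "delta_rot": [0.0, 0.0, 0.0], "jaw": 1.5}]
```

View pics/c9.png

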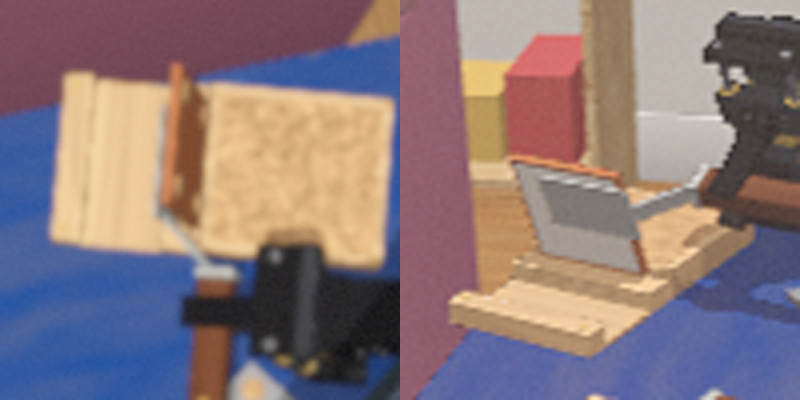

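{"api": "drive_tool", "payload": {"plan": [{"offset": [-0.04,0.0,-0.26],"delta_rot": [0.0,-1.5,0.0],"jaw": 1.5},{"offset": [-0.07,0.0,-0.52],"delta_rot": [0.0,-3.0,0.0],"jaw": 1.5},{"offset": [-0.09,0.0,-0.79],"delta_rot": [0.0,-4.5,0.0],"jaw": 1.5},{"offset": [-0.11,0.0,-1.07],"delta_rot": [0.0,-6.0,0.0],"jaw": 1.5},{"offset": [-0.12,0.0,-1.35],"delta_rot": [0.0,-7.5,0.0],"jaw": 1.5},{"offset": [-0.13,0.0,-1.63],"delta_rot": [0.0,-9.0,0.0],"jaw": 1.5},{"offset": [-0.13,0.0,-1.92],"delta_rot": [0.0,-10.5,0.0],"jaw": 1.5},{"offset": [-0.13,0.0,-2.21],"delta_rot": [0.0,-12.0,0.0],"jaw": 1.5}]}}

```text
time: 11.57
position: [0.5206, 0.0408, 0.1024]
tool_rot: [-0.517, 0.564, 0.435, 0.475]
ft_force: [-0.2, 0.6, -1.1]
grip_width: 0.0214
```

```bash
python3 look.py 10
```

```text
11.5667 [0.5206 0.0408 0.1024] [-0.2035  0.562  -1.1077] [-0.7084  0.1439  0.0292] 0.02141018665610873
```

View pics/c10.png

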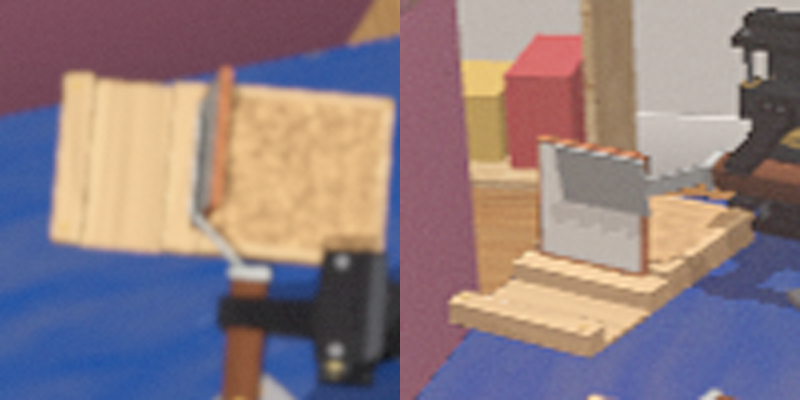

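{"api": "drive_tool", "payload": {"plan": [{"offset": [0.02,0,-0.2],"delta_rot": [0,0,0],"jaw": 1.5},{"offset": [0.04,0,-0.4],"delta_rot": [0,0,0],"jaw": 1.5},{"offset": [0.06,0,-0.6],"delta_rot": [0,0,0],"jaw": 1.5},{"offset": [0.08,0,-0.8],"delta_rot": [0,0,0],"jaw": 1.5},{"offset": [0.1,0,-1.0],"delta_rot": [0,0,0],"jaw": 1.5},{"offset": [0.12,0,-1.2],"delta_rot": [0,0,0],"jaw": 1.5},{"offset": [0.14,0,-1.4],"delta_rot": [0,0,0],"jaw": 1.5},{"offset": [0.15,0,-1.6],"delta_rot": [0,0,0],"jaw": 1.5}]}}

```text
time: 12.33
position: [0.5192, 0.0251, 0.1038]
tool_rot: [-0.518, 0.565, 0.434, 0.474]
ft_force: [0.5, 0.1, -1.8]
grip_width: 0.0215
```

```bash
python3 look.py 11
```

```text
12.3333 [0.5192 0.0251 0.1038] [ 0.502   0.1385 -1.821 ] [-0.6829  0.1131 -0.0167] 0.0215239422320256
```

View pics/c11.png

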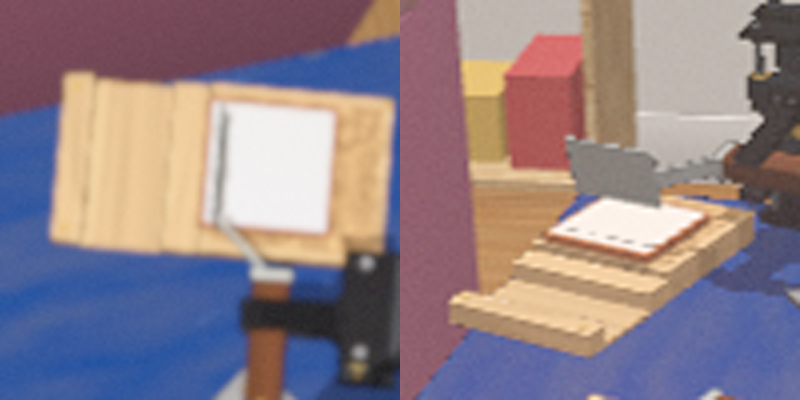

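```bash
python3 - <<'E'
from fk2 import *
np.set_printoptions(precision=4,suppress=True)
cs=[onz('top',c,.038) for c in((293,110),(331.1,113),(329,150.5),(290.9,146.6))]
m=np.mean(cs,0);print(m,Rz(SY).T@(m-SO));
for c in cs: print(Rz(SY).T@(c-SO))
# side check
t=cv2.imread('pics/side11.png');cv2.imwrite('pics/z11.png',cv2.resize(t[150:190,205:265],None,fx=12,fy=12,interpolation=cv2.INTER_CUBIC))
p,R=load();print(p,get_obs()['position'])
E
```

```text
[ 0.6385 -0.003   0.038 ] [ 0.0018 -0.0474  0.038 ]
[0.0485 0.002  0.038 ]
[ 0.0497 -0.0947  0.038 ]
[-0.0462 -0.0966  0.038 ]
[-0.045  -0.0003  0.038 ]
[0.5191 0.0174 0.1047] [0.5193 0.0249 0.1037]
```

View pics/z11.png

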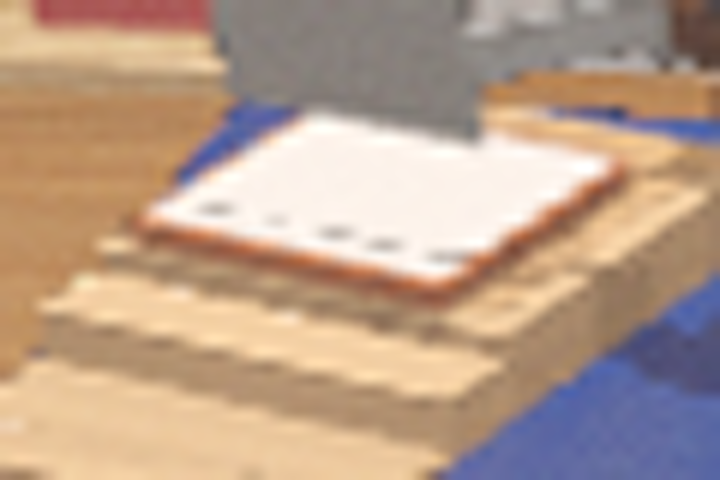

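```bash
python3 - <<'E'
from fk2 import *
p,R=flip(80,.082,-.006,.018); p=p+R@np.array([.0015,0,-.016]); save(p,R); print(p,get_obs()['position'])
ra=np.radians
P=[(p+[0,0,.02*i],toolR(SY,ra(80),0)) for i in(1,2,3)]
q=p+[0,0,.06]; e=np.array([.5,.07,.18])
P+=[(q+(e-q)*i/5,toolR(SY,ra(80-6*i),0)) for i in range(1,6)]
planpath(P,1.5)
f=np.array([.45,.21,.165])
planpath([(e+(f-e)*i/8,toolR(ra(-5.1-.4*i/8),ra(50-6.25*i),0)) for i in range(1,9)],1.5)
R=toolR(ra(-5.5),0,0);g=np.array([.412,.3945,.131])
planpath([(f+(g-f)*min(1,i/6.),R) for i in range(1,9)],1.5)
q0=get_obs()['q']
for pp,RR in P: q0,er=ik(pp,RR,q0); print(q0.round(2),er)
E
```

```text
[0.51979243 0.02496434 0.10399721] [0.5193388  0.02489443 0.10371816]
[{"offset": [-1.97, 0.0, -0.35], "delta_rot": [0.0, 0.0, 0.0], "jaw": 1.5}, {"offset": [-3.94, 0.0, -0.69], "delta_rot": [0.0, 0.0, 0.0], "jaw": 1.5}, {"offset": [-5.91, 0.0, -1.04], "delta_rot": [0.0, 0.0, 0.0], "jaw": 1.5}, {"offset": [-6.37, 0.47, -0.25], "delta_rot": [0.0, 6.0, 0.0], "jaw": 1.5}, {"offset": [-6.84, 0.95, 0.54], "delta_rot": [0.0, 12.0, 0.0], "jaw": 1.5}, {"offset": [-7.3, 1.42, 1.34], "delta_rot": [0.0, 18.0, 0.0], "jaw": 1.5}, {"offset": [-7.77, 1.9, 2.13], "delta_rot": [0.0, 24.0, 0.0], "jaw": 1.5}, {"offset": [-8.23, 2.37, 2.92], "delta_rot": [0.0, 30.0, 0.0], "jaw": 1.5}]
[{"offset": [-0.95, 0.78, 1.42], "delta_rot": [0.0, 6.2, 0.0], "jaw": 1.5}, {"offset": [-1.89, 1.56, 2.83], "delta_rot": [0.1, 12.5, 0.1], "jaw": 1.5}, {"offset": [-2.83, 2.34, 4.24], "delta_rot": [0.1, 18.7, 0.1], "jaw": 1.5}, {"offset": [-3.77, 3.11, 5.66], "delta_rot": [0.1, 25.0, 0.2], "jaw": 1.5}, {"offset": [-4.71, 3.89, 7.07], "delta_rot": [0.1, 31.2, 0.2], "jaw": 1.5}, {"offset": [-5.65, 4.67, 8.48], "delta_rot": [
[... 559 characters left out ...]
set": [-18.0, 5.56, 3.39], "delta_rot": [0.0, 0.0, 0.0], "jaw": 1.5}, {"offset": [-18.0, 5.56, 3.39], "delta_rot": [0.0, 0.0, 0.0], "jaw": 1.5}, {"offset": [-18.0, 5.56, 3.39], "delta_rot": [0.0, 0.0, 0.0], "jaw": 1.5}]
[-0.71  1.02  1.71  0.94  1.64  0.33] 3.994099495585601e-11
[-0.71  0.98  1.72  0.94  1.66  0.36] 5.644951173167101e-11
[-0.71  0.95  1.72  0.94  1.68  0.38] 8.278558394358981e-11
[-0.69  0.88  1.76  0.92  1.59  0.41] 1.942890293094024e-15
[-0.66  0.81  1.79  0.89  1.51  0.45] 1.1102230246251565e-15
[-0.63  0.74  1.81  0.87  1.43  0.5 ] 2.220446049250313e-15
[-0.59  0.68  1.84  0.84  1.35  0.55] 1.942890293094024e-15
[-0.55  0.62  1.85  0.8   1.27  0.62] 1.942890293094024e-15
```

{"api": "drive_tool", "payload": {"plan": [{"offset": [-1.97,0,-0.35],"delta_rot": [0,0,0],"jaw": 1.5},{"offset": [-3.94,0,-0.7],"delta_rot": [0,0,0],"jaw": 1.5},{"offset": [-5.9,0,-1.04],"delta_rot": [0,0,0],"jaw": 1.5},{"offset": [-6.4,0.5,-0.25],"delta_rot": [0,6,0],"jaw": 1.5},{"offset": [-6.8,0.95,0.55],"delta_rot": [0,12,0],"jaw": 1.5},{"offset": [-7.3,1.4,1.35],"delta_rot": [0,18,0],"jaw": 1.5},{"offset": [-7.8,1.9,2.1],"delta_rot": [0,24,0],"jaw": 1.5},{"offset": [-8.23,2.37,2.92],"delta_rot": [0,30,0],"jaw": 1.5}]}}

```text
time: 13.1
position: [0.499, 0.0702, 0.1802]
tool_rot: [-0.613, 0.669, 0.284, 0.31]
ft_force: [1.6, 0.1, -0.5]
grip_width: 0.0215
```

{"api": "drive_tool", "payload": {"plan": [{"offset": [-0.95,0.8,1.4],"delta_rot": [0,6.2,0],"jaw": 1.5},{"offset": [-1.9,1.55,2.85],"delta_rot": [0.1,12.5,0.1],"jaw": 1.5},{"offset": [-2.85,2.35,4.25],"delta_rot": [0.1,18.7,0.1],"jaw": 1.5},{"offset": [-3.75,3.1,5.65],"delta_rot": [0.1,25,0.2],"jaw": 1.5},{"offset": [-4.7,3.9,7.05],"delta_rot": [0.1,31.2,0.2],"jaw": 1.5},{"offset": [-5.65,4.65,8.5],"delta_rot": [0.2,37.5,0.3],"jaw": 1.5},{"offset": [-6.6,5.45,9.9],"delta_rot": [0.2,43.7,0.3],"jaw": 1.5},{"offset": [-7.53,6.23,11.31],"delta_rot": [0.2,50,0.4],"jaw": 1.5}]}}

```text
time: 13.77
position: [0.4489, 0.206, 0.1654]
tool_rot: [-0.673, 0.739, 0.013, 0.011]
ft_force: [-1.1, 0.8, -1.7]
grip_width: 0.0213
```

```bash
python3 look.py 12; python3 -c "
from h import *
print(Ro.from_quat(get_obs()['tool_rot']).as_matrix().round(4))"
```

```text
13.7667 [0.4489 0.206  0.1654] [-1.1391  0.7971 -1.7171] [ 0.0495  0.0235 -0.0218] 0.02127686515103258
[[-0.0845 -0.9964 -0.0032]
 [-0.9957  0.0843  0.0391]
 [-0.0387  0.0065 -0.9992]]
```

View pics/c12.png

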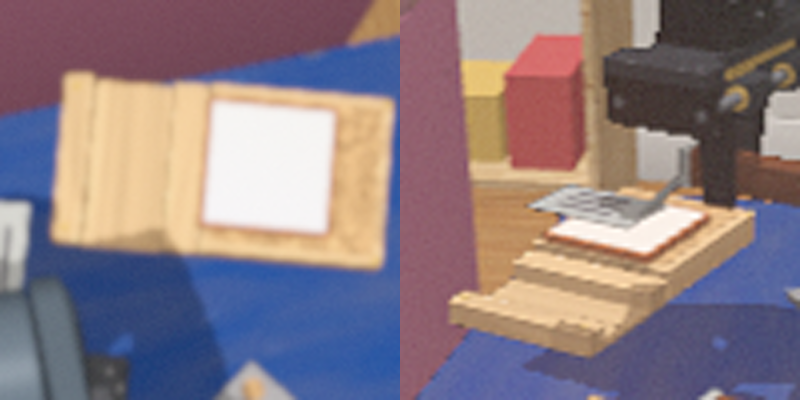

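View pics/side12.png

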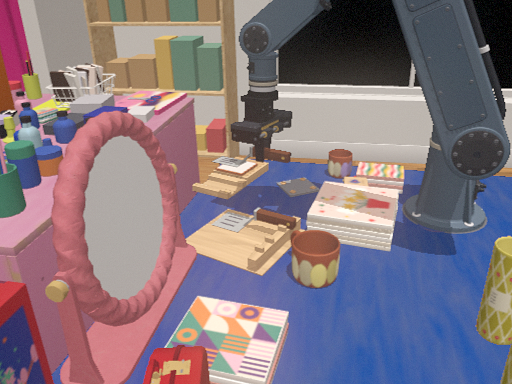

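{"api": "drive_tool", "payload": {"plan": [{"offset": [-3,0.9,0.55],"delta_rot": [0,0,0],"jaw": 1.5},{"offset": [-6,1.85,1.15],"delta_rot": [0,0,0],"jaw": 1.5},{"offset": [-9,2.8,1.7],"delta_rot": [0,0,0],"jaw": 1.5},{"offset": [-12,3.7,2.25],"delta_rot": [0,0,0],"jaw": 1.5},{"offset": [-15,4.65,2.85],"delta_rot": [0,0,0],"jaw": 1.5},{"offset": [-18,5.56,3.39],"delta_rot": [0,0,0],"jaw": 1.5},{"offset": [-18,5.56,3.39],"delta_rot": [0,0,0],"jaw": 1.5},{"offset": [-18,5.56,3.39],"delta_rot": [0,0,0],"jaw": 1.5}]}}

```text
time: 14.53
position: [0.4105, 0.391, 0.1373]
tool_rot: [-0.674, 0.739, 0.016, 0.011]
ft_force: [-0.2, -1.1, -1.5]
grip_width: 0.0214
```

```bash
python3 look.py 13; python3 - <<'E'
from h import *
print(Ro.from_quat(get_obs()['tool_rot']).as_matrix().round(4))
t=cv2.imread("pics/top13.png"); s=cv2.imread("pics/side13.png")
cv2.imwrite("pics/d13.png",np.hstack([cv2.resize(t[150:210,120:180],(400,400),interpolation=cv2.INTER_CUBIC),cv2.resize(s[150:250,190:290],(400,400),interpolation=cv2.INTER_CUBIC)]))
E
```

```text
14.5333 [0.4105 0.391  0.1373] [-0.1914 -1.0652 -1.519 ] [-0.0922  0.0341  0.0088] 0.02139464872091523
[[-0.0943 -0.9955 -0.0033]
 [-0.9948  0.0941  0.0382]
 [-0.0377  0.0069 -0.9993]]
```

View pics/d13.png

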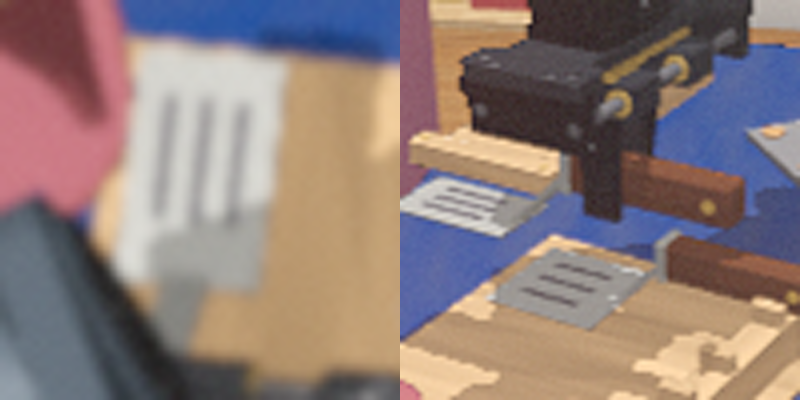

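```bash
python3 - <<'E'
from h import *
np.set_printoptions(precision=4,suppress=True)
s=cv2.imread("pics/side13.png")
cv2.imwrite("pics/e13.png",cv2.resize(s[185:225,180:250],None,fx=10,fy=10,interpolation=cv2.INTER_CUBIC))
o=get_obs(); print(o['position'])
T=np.array(o['position']);Rm=Ro.from_quat(o['tool_rot']).as_matrix()
# turner frame axes: x=-tooly?, z=-toolz
ex=-Rm[:,1]; ez=-Rm[:,2]; ey=np.cross(ez,ex); print(ex,ey,ez)
for y in(.025,-.025): 
    pt=T+ex*.145+ey*y+ez*(-.0257+.003); print(pt,proj('top',pt),proj('side',pt))
    pt=T+ex*.063+ey*y+ez*(-.0257+.003); print(' root',pt,proj('top',pt),proj('side',pt))
E
```

```text
[0.4112 0.3895 0.1377]
[ 0.9955 -0.0941 -0.0069] [0.0943 0.9948 0.0377] [ 0.0033 -0.0382  0.9993]
[0.5578 0.4016 0.115 ] [142.1967 157.097 ] [187.7091 200.8824]
 root [0.4762 0.4093 0.1155] [138.2208 192.103 ] [215.7741 208.2634]
[0.5531 0.3518 0.1131] [163.8068 159.2369] [200.3879 193.516 ]
 root [0.4715 0.3595 0.1136] [159.9765 194.172 ] [227.876  200.3757]
```

View pics/e13.png

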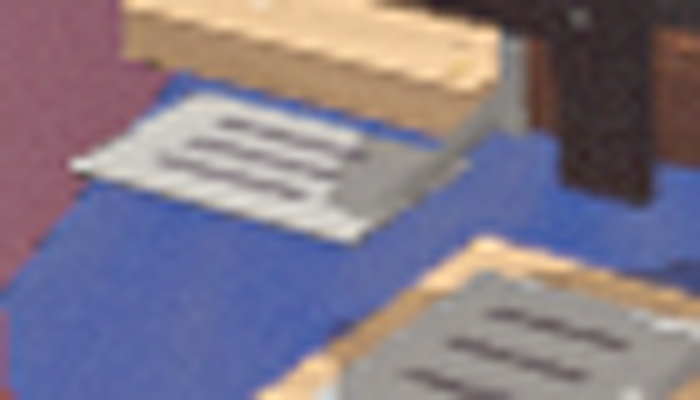

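```bash
python3 - <<'E'
from h import *
o=get_obs(); save(o['position'],Ro.from_quat(o['tool_rot']).as_matrix())
plan([.412,.3945,.075],toolR(np.radians(-5.5),0,0),5,1.5)
E
```

```text
dist/row mm 12.572382431345302 deg/row 0.44766058571198786
[{"offset": [-0.05, -0.01, 1.26], "delta_rot": [0.1, 0.4, 0.0], "jaw": 1.5}, {"offset": [-0.11, -0.03, 2.51], "delta_rot": [0.2, 0.9, 0.0], "jaw": 1.5}, {"offset": [-0.16, -0.04, 3.77], "delta_rot": [0.2, 1.3, 0.1], "jaw": 1.5}, {"offset": [-0.22, -0.06, 5.02], "delta_rot": [0.3, 1.8, 0.1], "jaw": 1.5}, {"offset": [-0.27, -0.07, 6.28], "delta_rot": [0.4, 2.2, 0.1], "jaw": 1.5}, {"offset": [-0.27, -0.07, 6.28], "delta_rot": [0.4, 2.2, 0.1], "jaw": 1.5}, {"offset": [-0.27, -0.07, 6.28], "delta_rot": [0.4, 2.2, 0.1], "jaw": 1.5}, {"offset": [-0.27, -0.07, 6.28], "delta_rot": [0.4, 2.2, 0.1], "jaw": 1.5}]
```

{"api": "drive_tool", "payload": {"plan": [{"offset": [-0.05,0,1.25],"delta_rot": [0.1,0.4,0],"jaw": 1.5},{"offset": [-0.1,0,2.5],"delta_rot": [0.2,0.9,0],"jaw": 1.5},{"offset": [-0.15,-0.05,3.75],"delta_rot": [0.2,1.3,0.1],"jaw": 1.5},{"offset": [-0.2,-0.05,5],"delta_rot": [0.3,1.8,0.1],"jaw": 1.5},{"offset": [-0.27,-0.07,6.28],"delta_rot": [0.4,2.2,0.1],"jaw": 1.5},{"offset": [-0.27,-0.07,6.28],"delta_rot": [0.4,2.2,0.1],"jaw": 1.5},{"offset": [-0.27,-0.07,6.28],"delta_rot": [0.4,2.2,0.1],"jaw": 1.5},{"offset": [-0.27,-0.07,6.28],"delta_rot": [0.4,2.2,0.1],"jaw": 1.5}]}}

```text
time: 15.3
position: [0.4126, 0.3962, 0.0752]
tool_rot: [-0.673, 0.74, -0.0, 0.001]
ft_force: [-0.3, 0.1, -2.1]
grip_width: 0.0215
```

```bash
python3 look.py 14; python3 - <<'E'
from h import *
o=get_obs();R=Ro.from_quat(o['tool_rot']).as_matrix();print(R.round(4))
s=cv2.imread("pics/side14.png");t=cv2.imread("pics/top14.png")
cv2.imwrite("pics/d14.png",np.hstack([cv2.resize(t[150:260,110:220],(400,400),interpolation=cv2.INTER_CUBIC),cv2.resize(s[170:270,180:280],(400,400),interpolation=cv2.INTER_CUBIC)]))
save(o['position'],R)
plan([.411,.3945,.0325],toolR(np.radians(-5.5),0,0),5,1.5)
E
```

```text
15.3 [0.4126 0.3962 0.0752] [-0.2852  0.1208 -2.1046] [ 0.0592  0.0449 -0.0097] 0.021486038541035053
[[-0.0953 -0.9954  0.0032]
 [-0.9954  0.0953  0.0013]
 [-0.0016 -0.003  -1.    ]]
dist/row mm 8.718417287558562 deg/row 0.0447213595499958
[{"offset": [0.04, 0.04, 0.87], "delta_rot": [-0.0, 0.0, 0.0], "jaw": 1.5}, {"offset": [0.08, 0.08, 1.74], "delta_rot": [-0.1, 0.0, 0.0], "jaw": 1.5}, {"offset": [0.13, 0.11, 2.61], "delta_rot": [-0.1, 0.1, 0.0], "jaw": 1.5}, {"offset": [0.17, 0.15, 3.48], "delta_rot": [-0.2, 0.1, 0.0], "jaw": 1.5}, {"offset": [0.21, 0.19, 4.35], "delta_rot": [-0.2, 0.1, 0.0], "jaw": 1.5}, {"offset": [0.21, 0.19, 4.35], "delta_rot": [-0.2, 0.1, 0.0], "jaw": 1.5}, {"offset": [0.21, 0.19, 4.35], "delta_rot": [-0.2, 0.1, 0.0], "jaw": 1.5}, {"offset": [0.21, 0.19, 4.35], "delta_rot": [-0.2, 0.1, 0.0], "jaw": 1.5}]
```

View pics/d14.png

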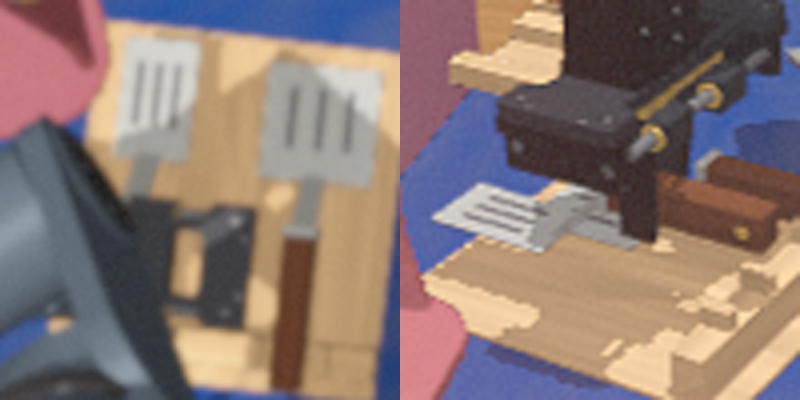

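{"api": "drive_tool", "payload": {"plan": [{"offset": [0.05,0.05,0.85],"delta_rot": [0,0,0],"jaw": 1.5},{"offset": [0.1,0.1,1.75],"delta_rot": [-0.1,0,0],"jaw": 1.5},{"offset": [0.15,0.1,2.6],"delta_rot": [-0.1,0.1,0],"jaw": 1.5},{"offset": [0.15,0.15,3.5],"delta_rot": [-0.2,0.1,0],"jaw": 1.5},{"offset": [0.21,0.19,4.2],"delta_rot": [-0.2,0.1,0],"jaw": 1.5},{"offset": [0.21,0.19,4.4],"delta_rot": [-0.2,0.1,0],"jaw": 1.5},{"offset": [0.21,0.19,4.45],"delta_rot": [-0.2,0.1,0],"jaw": 1.5},{"offset": [0.21,0.19,4.45],"delta_rot": [-0.2,0.1,0],"jaw": 1.5}]}}

```text
time: 16.07
position: [0.4098, 0.3937, 0.0307]
tool_rot: [-0.673, 0.74, 0.0, -0.002]
ft_force: [-0.8, -1.0, 2.6]
grip_width: 0.021
```

```bash
python3 look.py 15; python3 - <<'E'
from h import *
s=cv2.imread("pics/side15.png");t=cv2.imread("pics/top15.png")
cv2.imwrite("pics/d15.png",np.hstack([cv2.resize(t[150:260,110:220],(400,400),interpolation=cv2.INTER_CUBIC),cv2.resize(s[180:280,190:290],(400,400),interpolation=cv2.INTER_CUBIC)]))
E
```

```text
16.0667 [0.4098 0.3937 0.0307] [-0.8197 -0.9823  2.5825] [-0.1797  0.2179  0.0126] 0.020954753936836934
```

View pics/d15.png

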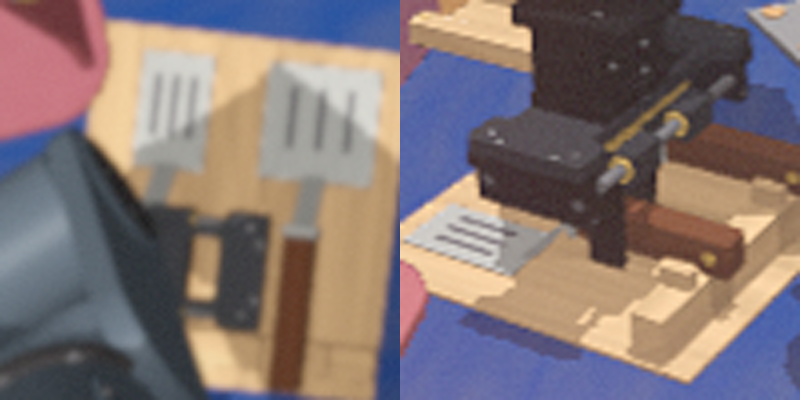

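{"api": "drive_tool", "payload": {"plan": [{"offset": [0,0,0],"delta_rot": [0,0,0],"jaw": 5},{"offset": [0,0,0],"delta_rot": [0,0,0],"jaw": 5},{"offset": [0,0,0],"delta_rot": [0,0,0],"jaw": 5},{"offset": [0,0,0],"delta_rot": [0,0,0],"jaw": 5},{"offset": [0,0,0],"delta_rot": [0,0,0],"jaw": 5},{"offset": [0,0,0],"delta_rot": [0,0,0],"jaw": 5},{"offset": [0,0,-0.5],"delta_rot": [0,0,0],"jaw": 5},{"offset": [0,0,-1.5],"delta_rot": [0,0,0],"jaw": 5}]}}

```text
time: 16.83
position: [0.4098, 0.3937, 0.0455]
tool_rot: [-0.672, 0.74, 0.0, -0.002]
ft_force: [-0.6, 0.4, 0.2]
grip_width: 0.05
```

{"api": "drive_tool", "payload": {"plan": [{"offset": [0,0,-2],"delta_rot": [0,0,0],"jaw": 5},{"offset": [0,0,-4],"delta_rot": [0,0,0],"jaw": 5},{"offset": [0,0,-6],"delta_rot": [0,0,0],"jaw": 5},{"offset": [0,0,-8],"delta_rot": [0,0,0],"jaw": 5},{"offset": [0,0,-10],"delta_rot": [0,0,0],"jaw": 5},{"offset": [0,0,-12],"delta_rot": [0,0,0],"jaw": 5},{"offset": [0,0,-14],"delta_rot": [0,0,0],"jaw": 5},{"offset": [0,0,-14],"delta_rot": [0,0,0],"jaw": 5}]}}

```text
time: 17.5
position: [0.4131, 0.396, 0.191]
tool_rot: [-0.673, 0.74, -0.001, 0.004]
ft_force: [0.9, -0.1, 0.6]
grip_width: 0.0499
```

```bash
python3 look.py 16; python3 - <<'E'
from h import *
s=cv2.imread("pics/side16.png");t=cv2.imread("pics/top16.png")
cv2.imwrite("pics/d16.png",np.hstack([cv2.resize(t[150:260,110:220],(400,400),interpolation=cv2.INTER_CUBIC),cv2.resize(s[180:280,190:290],(400,400),interpolation=cv2.INTER_CUBIC)]))
s0=cv2.imread("pics/side0.png")
cv2.imwrite("pics/f16.png",np.hstack([cv2.resize(s0[205:265,180:280],(400,240),interpolation=cv2.INTER_CUBIC),cv2.resize(s[205:265,180:280],(400,240),interpolation=cv2.INTER_CUBIC)]))
E
```

```text
17.5 [0.4131 0.396  0.191 ] [ 0.8608 -0.0751  0.6181] [ 0.0694  0.0123 -0.0408] 0.049927644754784
```

View pics/d16.png

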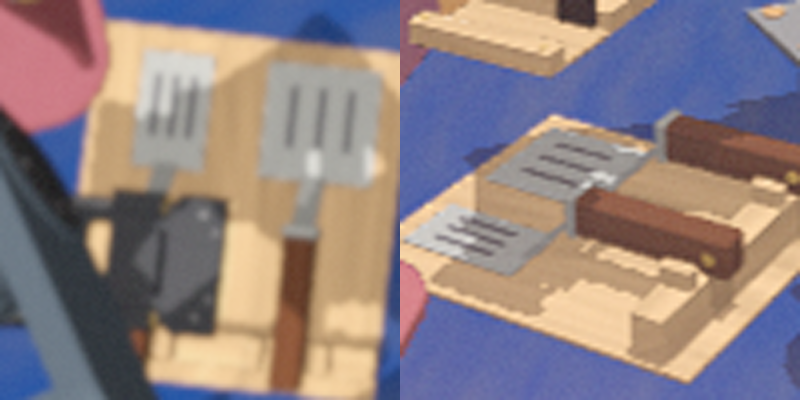

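View pics/f16.png

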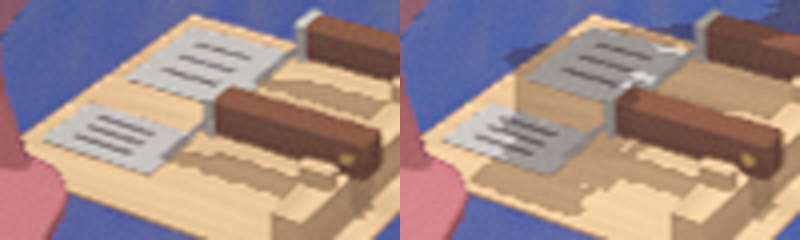

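View pics/c16.png

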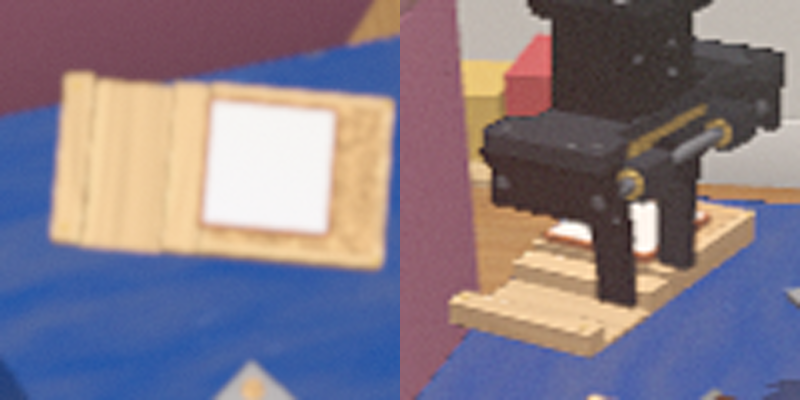

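The narrow turner is back at the same pixels as at the start (side view: blade tip near (191,240), bolster near (232,232)). The tile lies white face up on the deck (top view, corners near (293,110) and (329,150)). The robot is clear of everything, so I am handing in.

```bash
python3 -c "
from rig import *
print(hand_in())"
```

```text
the job is handed in; nothing more can be done
None
```

The tile is turned over and lying flat on the upper deck, glazed face up. The narrow turner is back in its place on the rest, and I handed in at about 17.6 s. `hand_in()` reports no verdict, so what follows rests on my own checks.

**How it went:** I took the left turner, whose blade measured about 50 mm wide, off the rest. I slid it along the channel under the tile and rolled it to 80°, so the tile swung up against the step wall. Then I pushed the tile gently over the step until it flopped onto the deck.

**Last checks:**
- **Tile:** measured right after it flopped over, its centre was at stand x ≈ +2 mm and y ≈ −47 mm. It lay flat and inside the deck's sides, and the last top view shows it unmoved.
- **Turner:** it lies at the same side-view pixels as at the start, and I let go at the same tool height as the grasp, within about 1.5 mm sideways. I saw no slip in the grip.
- **Wide turner and cup:** the wide turner looks unmoved in the last views. The cup looked unmoved in the side view mid-task, and I did not measure it again at the end.

**Disagreements:** the two camera views differed by 1 to 3 mm at most points, and by up to 9 mm at one tile corner, where I used the top view. One retract call ended about 2° short of its roll and about 6 mm too high. I saw this and corrected it before setting the turner down.

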